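# Lens from the flap case

## Robot

A 6-joint arm with a two-finger parallel gripper is mounted at the origin on the work surface. World frame = base frame: x ahead of the robot, y to its left, z up, the work surface at z = 0. Lengths are in m, angles in degrees, forces in N, time in s.
With the tool pointing down it reaches from about 0.275 to 0.825 m from the base axis. Payload 5.2 kg.
Tool frame: the origin (TCP) lies between the finger pads; the fingertips stand 19 mm ahead of it and the grasp point (between the pads) is the TCP (tip_extent is the distance from the TCP to the fingertips, in m); z points along the fingers, y is the direction in which the jaws open and shut (so a half turn about z gives the same grasp; the last joint's range is limited). The gripper opens to 93 mm and grips with 3 to 60 N. Pads are 15 mm wide; open, the fingers measure 128 mm over their backs; the gripper's body (75 mm by 188 mm) begins 65 mm behind the grasp point.
Start: joints at [-11.62, 14.817, 87.949, -0, 77.235, -11.62], TCP at [0.55, 0, 0.238] pointing down, gripper open.
Joint ranges: [-179.93, 179.93], [-52.35, 119.4], [10.71, 147.94], [-69.91, 249.91], [12.55, 155.21], [-178.61, 178.61]. Speed limits (degrees/s): [147.25, 147.25, 180, 180, 180, 180].

## Interface

Orientations are given as a 3x3 rotation matrix whose columns are the frame's x, y, z axes.
In Python, from station import * gives the robot as it stands.
- The arm moves only by the shell command python3 -m crank 'ROWS' [FORCE]. ROWS is JSON, a list that holds one entry, the list of rows, each a list of 7 numbers: the gripper's target within -1 to 1 (fully open at 1, half-way at 0, shut at -1), then the shift along the tool's x, y, z in cm, then the turn, a rotation vector about the tool's x, y, z in rad. In form: [[[hand, x, y, z, rx, ry, rz], ...]]. A call has 1 to 20 rows; each row is the pose to reach, as a shift and turn from the pose commanded when the call began, along the tool's axes at that moment; what a row does not reach only later rows make up. A row lasts 1/10 s, in which the tool goes at most 50 mm and 8.59 degrees, less where a joint would pass 70% of its speed; a pose out of reach is approached as far as the arm can. A call with a gripper value outside its range is refused whole. The fingers move at their own pace and stop on an object; FORCE is the grip in N (left out, the last holds). Time passes only in rows, so rows that repeat a pose let the fingers close. It gives the time, the measured TCP pose, the force and the opening at its end, in the units of the state.
- get_obs(): the state, without advancing time (a new reading comes with each control period).
- snapshot(name): name is "scene" or "side" or "wrist"; returns the picture (400x640x3 uint8, blue, green, red); there is no depth.
- camera_model(name): a dict with "fx", "fy", "cx", "cy" (pixels), "k1" (the pictures are not rectified: a ray, as slopes to the right and down, at radius r is drawn at 1 + k1 r^2 times it, then the intrinsics apply), "eye" and "orientation" of the camera in the world. Camera axes: x right, y up, looking along -z (the intrinsics and any distortion apply to the point x, -y, -z); pixel columns grow to the right and rows downward; lengths in m; the calibration is good to about 2 mm. A picture is of the moment at which its call begins: read the wrist's pose just before it. camera_model takes no time and is no camera call; for the wrist camera it gives the pose at the moment of the call.
- job_done(): hands the job in, once; it reports no verdict.
Trained networks look in the newest picture that a camera, given by its name, has taken for a name from the list of things; names that differ only in an ending like _2 or _b are one class to them, and where a whole thing is asked for, a point or a joint stands for the part that bears it (a point fixed in the world has none). Each returns a list of dicts, best first, with "confidence" (0 to 1); they miss things now and then, are a little off and sometimes report something else, mostly with a low value. They report only what shows in the picture. A call takes as long as a camera call. They do not tell look-alikes from the thing itself.
- recognise(camera, target): "location" ([x, y, z] in m, in world coordinates, good to about 4 mm: the middle of the surface that is visible of it).
The state is a dict: "clock": time; "q": joint angles; "joint_vel": joint speeds; "effort": joint torques, N m; "position": TCP position; "ee_rot": TCP orientation; "force": force on the tool from outside, world axes, zero at the start; "wrist_torque": the same for the moment, N m; "grip_width": opening from 0.0 (shut) to 1.0 (fully open).
Only numpy, scipy, OpenCV 4.12 (cv2) and the standard library are available. Lean on these libraries where they do the work, as an engineer would, in place of code of your own. Each camera call takes 0.05 s, during which the arm holds its last target.

## Task

Lift the clear flap of the wooden case, which falls shut by itself, and take out the lens that lies on its side inside. Stand the lens upright, glass end up and grey end cap down, gently in the middle of the empty round display stand, and let go of it. The flap must be shut again at the end; leave everything else where it stands.

Things in the scene. Friction and masses are not known exactly. Their poses are not given: they have to be found in the camera images.
- case: Fixed wooden case on rails, 220 (x) by 360 (y) by 200 mm high. Origin on the table at mid width, 100 behind the front face; x runs from the open front to the back, z up. Front wall x=-100 to -92, top at z=80. Side walls: inside at y=-172 and 172, upper edge sloping from z=142 at the front to 197 at the hinge. Clear roof z=191 to 197 with a wooden front bar (z=185 to 197) from x=2 back. Clear back wall x=114 to 120.
- flap (a joint): Flap hinge angle, rad: 0 = shut, sloping 30 degrees down from hinge to front; grows as the free edge rises; end stop 1.9, some 11 degrees short of upright, so it falls shut from any angle unless held. Clear plate 120 mm long, 350 wide, 4 thick, then a wooden pull lip 35 long, 6 thick, bent up by 35 degrees (level within 5 degrees when shut). About 0.16 kg, closed by its weight alone.
- flap_hinge (a point): Middle of the flap's hinge line, which runs along the case's y axis: at x=0, z=200 in the case's frame.
- flap_edge (a point): Middle of the front edge of the flap's pull lip (moves with the flap, at half the lip's thickness). Shut, it is at x=-139, z=143 mm in the case's frame: the lip overhangs the front wall by 39 mm with open air down to the table, so fingers can go under it from the front.
- case_in (a point): The case's inner floor, straight above the case's origin (50 mm above the table).
- lens: Lens to take: black round barrel 50 mm in diameter, 80 long, about 0.22 kg; one end has a grey cap 44 mm in diameter, 10 long, the other is glass. Origin at the centre of the capped end's face, z along the barrel to the glass end. Starts on its side on the case's floor below the roof, glass end to the front, cap to the back, within 0.15 rad of the case's x axis and 35 mm of its middle line.
- lens_mid (a point): Middle of the lens on its axis, 40 mm from either end.
- stand_a: The empty round display stand: fixed light wood disc 90 mm in diameter, 12 high. Origin at the centre of its underside on the table (top at z=12 mm).
- stand_b: A like round stand, fixed, 90 mm in diameter, 12 high, with a squat lens standing on it. Origin at the centre of its underside.
- squat: Squat black lens, 62 mm in diameter, 45 high, standing on the other stand. Origin at the centre of its underside. Leave it.
- can_in: Small black film can, 33 mm in diameter, 50 high, standing in the back left corner of the case. Origin under its centre. Leave it.
- cap_in: Black lens cap, 52 mm disc 12 high, lying at the right end of the case's floor. Origin under its centre. Leave it.
- camera: Small grey camera, 38 by 120 by 79 mm high with a short round lens to the front. Origin under its centre. Leave it.
- meter: White light meter, 60 by 100 by 31 mm high, lying. Origin under its centre. Leave it.
- carton: Cardboard carton 70 by 90 by 60 mm high. Origin under its centre. Leave it.
- can_out: Small black film can on the table, 33 mm in diameter, 50 high. Origin under its centre. Leave it.
There are look-alikes about, which are no part of the job. What is shaped like the stand_a but purple or yellow is not meant.

How it is judged:
By the outcome, as a careful person would: the job done as asked, in the order asked, and still so for the second after the job is handed in, with the robot touching nothing.
It also fails if it takes over 56 s, if anything falls off the work surface, if the arm or the gripper's body presses on something with over 40 N, if the wrist force passes 120 N, or if a joint passes its speed limit or range.

## Working session

There is one attempt and no reset: what is moved stays moved. The work goes in short steps, Python scripts to look and compute and a shell command to move; the robot and the scene stay as the last step left them, time stands still between calls to the robot, and variables do not carry over. Pictures are saved under pics/ and viewed, and the job is handed in when it is done.

```bash
mkdir -p pics; ls; python3 - <<'E'
from station import *
import cv2
o=get_obs(); print(o)
for n in ["scene","side","wrist"]:
    im=snapshot(n); cv2.imwrite(f"pics/{n}0.png",im)
    m=camera_model(n); print(n,m)
E
```

```text
pics
{'clock': 0.0, 'q': array([-1.16201640e+01,  1.48585336e+01,  8.80122989e+01,  6.02575315e-04,
        7.72326992e+01, -1.16214547e+01]), 'joint_vel': array([ 0.00671751,  0.06938456, -0.09756291, -0.04335733,  0.01505681,
        0.02830599]), 'effort': array([ 2.41929010e-04, -4.37298238e+01, -2.84004611e+01,  7.19661056e-02,
        4.11791797e-02, -1.14769305e-04]), 'position': array([5.49486422e-01, 1.27163709e-04, 2.36815928e-01]), 'ee_rot': array([[-1.98635494e-05,  9.99998437e-01, -1.76786649e-03],
       [ 9.99999930e-01,  2.05247813e-05,  3.74010817e-04],
       [ 3.74046517e-04, -1.76785894e-03, -9.99998367e-01]]), 'force': array([ 0.59278804, -0.20831212,  0.2917307 ]), 'wrist_torque': array([ 0.02070979, -0.02244111, -0.05383141]), 'grip_width': 1.001211905947008}
scene {'fx': 409.82289490254533, 'fy': 409.82289490254533, 'cx': 313.83618861688046, 'cy': 197.5494004190206, 'k1': -0.04450382882582145, 'eye': array([1.18521238, 0.31367955, 0.95608784]), 'orientation': array([[-0.45750813, -0.66406665,  0.59135589],
       [ 0.8890598 , -0.32957947,  0.31772636],
       [-0.01609272,  0.67111314,  0.74118026]])}
side {'fx': 408.7048781087445, 'fy': 408.7048781087445, 'cx': 325.8510690598951, 'cy': 204.04105858971965, 'k1': -0.08102591849687465, 'eye': array([0.65368829, 0.69235459, 1.19506295]), 'orientation': array([[-0.99158071, -0.10121752,  0.08076333],
       [ 0.12926398, -0.81057512,  0.57119069],
       [ 0.00765024,  0.57682146,  0.81683443]])}
wrist {'fx': 289.07074668131366, 'fy': 289.07074668131366, 'cx': 319.28289459690365, 'cy': 199.09012800106552, 'k1': -0.022312861435894005, 'eye': array([0.55019423, 0.06674329, 0.38338484]), 'orientation': array([[ 9.99999801e-01, -4.14929681e-04,  4.75823383e-04],
       [ 2.88403802e-04,  9.70686831e-01,  2.40347652e-01],
       [-5.61602866e-04, -2.40347467e-01,  9.70686757e-01]])}
```

View pics/scene0.png

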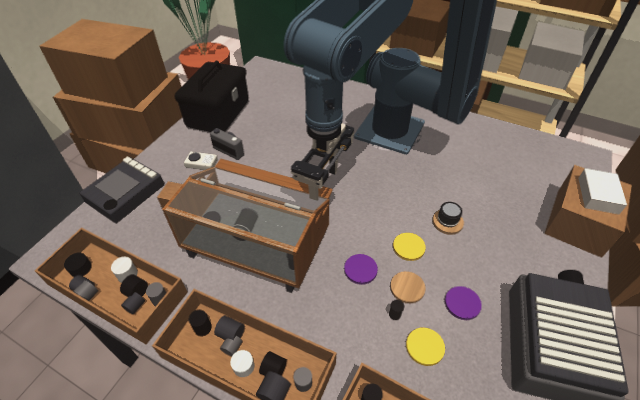

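View pics/side0.png

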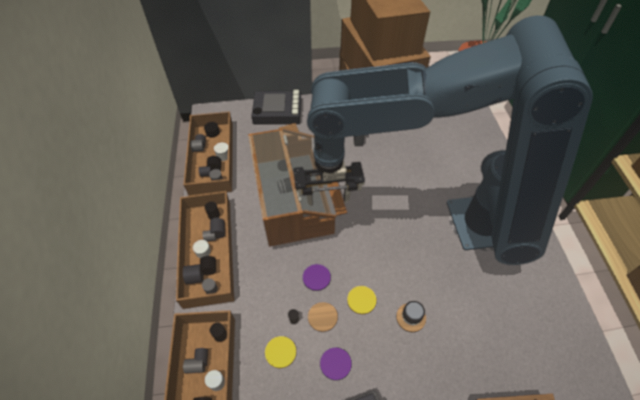

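View pics/wrist0.png

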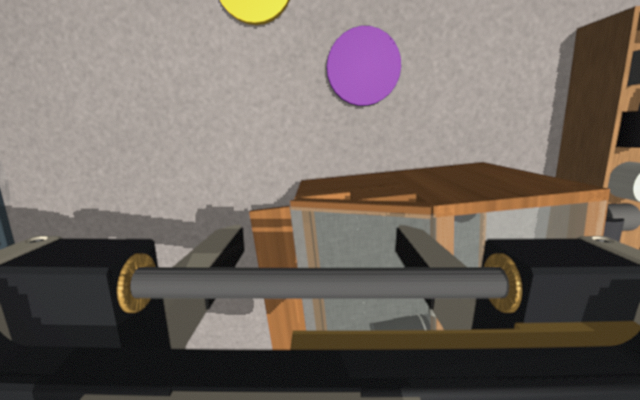

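The scene picture shows the case, with its lip facing the robot, at about (245,225), and the dark lens inside at about (245,222). There are several discs: purple (361,268) and (463,302), yellow (409,246) and (425,346), bare wood (408,287), and wood carrying the squat lens (449,217). The bare wood disc at (408,287) fits stand_a. I'll confirm it with a crop.

```bash
cat > h.py <<'E'
from station import *
import numpy as np, cv2
def ray(m,u,v):
    x,y=(u-m['cx'])/m['fx'],(v-m['cy'])/m['fy']
    p=cv2.undistortPoints(np.array([[[float(u),float(v)]]]),np.array([[m['fx'],0,m['cx']],[0,m['fy'],m['cy']],[0,0,1]]),np.array([m['k1'],0,0,0,0]))[0,0]
    return m['eye'], m['orientation']@np.array([p[0],-p[1],-1])
def onz(m,u,v,z):
    e,d=ray(m,u,v); return e+d*(z-e[2])/d[2]
def proj(m,P):
    c=m['orientation'].T@(np.asarray(P)-m['eye']); x,y=c[0]/-c[2],-c[1]/-c[2]; s=1+m['k1']*(x*x+y*y)
    return np.array([m['cx']+m['fx']*x*s,m['cy']+m['fy']*y*s])
E
python3 - <<'E'
from h import *
for cam in ["scene","side"]:
    im=snapshot(cam)
    m=camera_model(cam)
    for t in ["case","flap","flap_hinge","flap_edge","case_in","lens","lens_mid","stand_a","squat","can_in","cap_in"]:
        for r in recognise(cam,t)[:3]: print(cam,t,np.round(r['location'],4),round(r['confidence'],2),np.round(proj(m,r['location'])))
im=cv2.imread("pics/scene0.png")
a=cv2.resize(im[120:300,140:350],None,fx=2.6,fy=2.6,interpolation=cv2.INTER_CUBIC)
cv2.imwrite("pics/crop_case.png",a)
b=cv2.resize(im[180:380,330:500],None,fx=2.8,fy=2.8,interpolation=cv2.INTER_CUBIC)
cv2.imwrite("pics/crop_st.png",b)
im=cv2.imread("pics/side0.png")
b=cv2.resize(im[110:260,230:400],None,fx=4,fy=4,interpolation=cv2.INTER_CUBIC)
cv2.imwrite("pics/crop_case2.png",b)
E
```

```text
scene case [ 0.7137 -0.1321  0.1835] 0.83 [245. 222.]
scene flap [ 0.5686 -0.1702  0.16  ] 0.8 [264. 185.]
scene flap_hinge [ 0.7151 -0.1357  0.1785] 0.73 [243. 223.]
scene flap_edge [ 0.5723 -0.1713  0.1619] 0.68 [263. 185.]
scene case_in [ 0.711  -0.1296  0.1811] 0.56 [246. 222.]
scene lens [ 0.4605 -0.51    0.0276] 0.2 [200. 159.]
scene lens_mid [ 0.5667 -0.1689  0.162 ] 0.27 [265. 184.]
scene stand_a [0.3658 0.3087 0.0125] 0.81 [446. 228.]
scene stand_a [0.5848 0.411  0.0145] 0.76 [463. 303.]
scene stand_a [0.6061 0.2727 0.012 ] 0.72 [408. 289.]
scene squat [0.3504 0.3093 0.0551] 0.7 [451. 215.]
scene cap_in [ 0.3768 -0.4518  0.0588] 0.64 [227. 142.]
side case [ 0.6571 -0.0667  0.1962] 0.92 [290. 191.]
side flap [ 0.5779 -0.1344  0.1695] 0.73 [314. 177.]
side flap_hinge [ 0.6591 -0.0655  0.1915] 0.59 [290. 193.]
side flap_edge [ 0.5837 -0.1345  0.1635] 0.8 [312. 179.]
side flap_edge [ 0.6241 -0.4904  0.0637] 0.49 [292. 125.]
side case_in [ 0.66   -0.0687  0.1906] 0.56 [289. 192.]
side stand_a [0.73   0.3596 0.0099] 0.8 [281. 352.]
side stand_a [0.4773 0.2334 0.0174] 0.73 [361. 299.]
side stand_a [0.6009 0.1393 0.012 ] 0.62 [317. 277.]
side squat [0.5948 0.2695 0.013 ] 0.73 [324. 316.]
side squat [0.3384 0.3118 0.0575] 0.64 [414. 313.]
side can_in [0.3362 0.3067 0.0539] 0.61 [414. 312.]
side cap_in [0.6871 0.2714 0.0499] 0.24 [293. 316.]
```

View pics/crop_case.png

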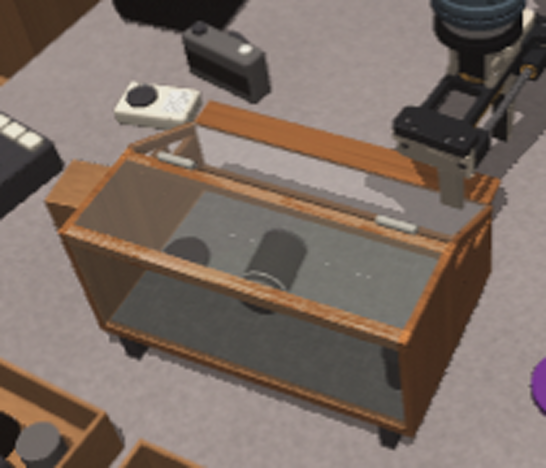

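View pics/crop_st.png

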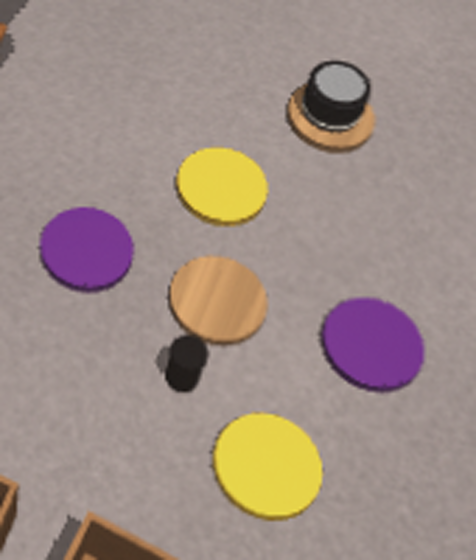

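View pics/crop_case2.png

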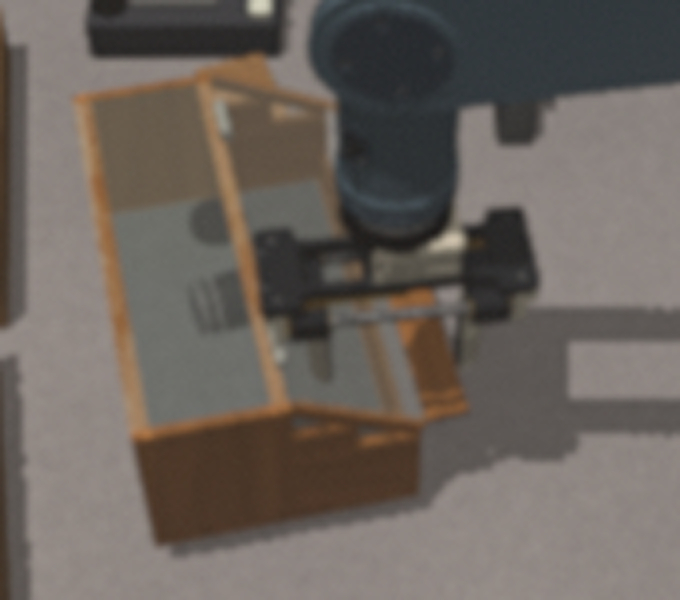

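Stand crop: the wooden disc at crop (218,300), scene (408,287), is bare. It is the only non-purple, non-yellow disc with nothing on it, so it is stand_a. The other wooden disc at (449,217) carries the squat lens. can_out stands close to stand_a, at scene (396,310). Next I'll fit the case and lens poses.

```bash
python3 - <<'E'
from h import *
from scipy.optimize import least_squares
S=camera_model("scene");D=camera_model("side")
obs=[(S,(165,209.2),(.12,-.18,.197)),(S,(296.5,250),(.12,.18,.197)),
(D,(249.5,134.5),(.12,-.18,.197)),(D,(264.3,219.3),(.12,.18,.197)),(D,(302.5,212),(.002,.18,.197)),(S,(313,213),(.002,.18,.197)),(S,(189.2,178.5),(.002,-.18,.197)),(D,(280,130),(.002,-.18,.197))]
def T(p,P):
    c,s=np.cos(p[2]),np.sin(p[2]); return np.array([p[0]+c*P[0]-s*P[1],p[1]+s*P[0]+c*P[1],P[2]])
f=lambda p:np.concatenate([proj(m,T(p,P))-np.array(uv) for m,uv,P in obs])
r=least_squares(f,[.68,-.13,0],loss='soft_l1'); print(r.x,np.round(r.fun.reshape(-1,2),1))
p=r.x; np.save("case.npy",p)
print("edge",T(p,(-.139,0,.143)),"hinge",T(p,(0,0,.2)))
for n,m in(("scene",S),("side",D)):
    im=cv2.imread(f"pics/{n}0.png"); im=cv2.resize(im,None,fx=3,fy=3,interpolation=cv2.INTER_CUBIC)
    pts=[[(.12,-.18,.197),(.12,.18,.197),(0.002,.18,.197),(.002,-.18,.197)],[(-.139,-.175,.143),(-.139,.175,.143)],[(-.1,-.18,.08),(-.1,.18,.08)]]
    for l in pts:
        q=np.array([(proj(m,T(p,P))+.5)*3 for P in l]).astype(int)
        cv2.polylines(im,[q],len(l)>2,(0,255,0),1)
    o=(proj(m,T(p,(0,0,.1)))*3).astype(int)
    a=im[max(o[1]-300,0):o[1]+300,max(o[0]-350,0):o[0]+350]; print(n,max(o[0]-350,0),max(o[1]-300,0)); cv2.imwrite(f"pics/ov_{n}.png",a)
# stand
for m,uv in((S,(407.5,286.5)),(D,(322.5,317))): print(onz(m,*uv,.012))
E
```

```text
[ 0.64108549 -0.16372584  0.11036878] [[-2.6 -0.1]
 [ 0.4  1.2]
 [-1.3 -0.6]
 [-0.1  0.6]
 [ 1.3  0.1]
 [ 2.5  0.3]
 [-0.9 -1.2]
 [ 2.2 -1.9]]
edge [ 0.50293123 -0.17903597  0.143     ] hinge [ 0.64108549 -0.16372584  0.2       ]
scene 412 354
side 533 255
[0.6008636  0.26943096 0.012     ]
[0.59990489 0.27253327 0.012     ]
```

View pics/ov_scene.png

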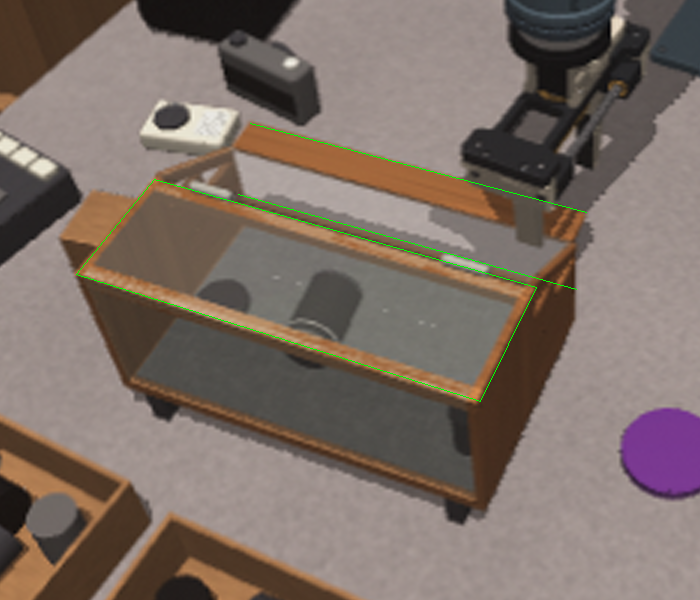

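View pics/ov_side.png

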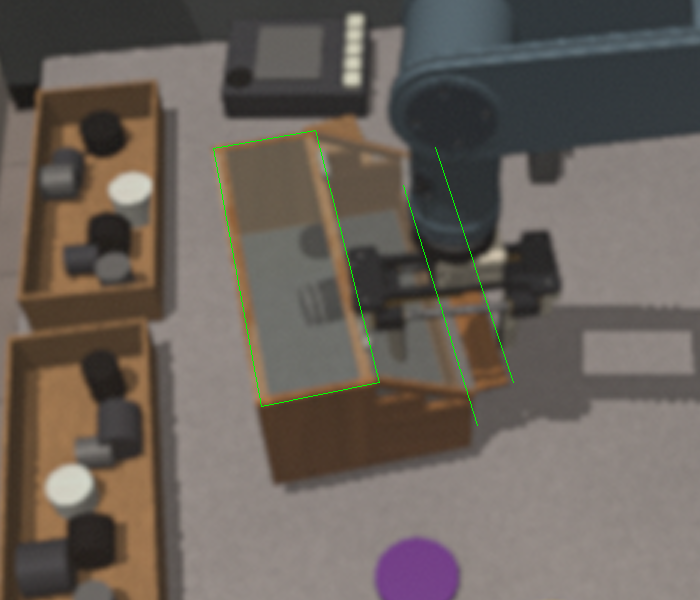

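```bash
cat >> h.py <<'E'
from scipy.spatial.transform import Rotation as Ro
def Rg(th,psi):  # pitch down th deg, yaw psi rad, camera above
    t=np.radians(th);c,s=np.cos(psi),np.sin(psi);X=np.array([c,s,0]);Z=np.array([0,0,1.]);Y=np.array([-s,c,0])
    return np.c_[np.sin(t)*X+np.cos(t)*Z,-Y,np.cos(t)*X-np.sin(t)*Z]
def row(p,R=None,o=None):
    o=o or get_obs(); A=o['ee_rot']; R=A if R is None else R
    d=A.T@(np.asarray(p)-o['position'])*100; w=Ro.from_matrix(A.T@R).as_rotvec()
    return np.round(d,1),np.round(w,3)
def cw(P,p=None):
    p=np.load('case.npy') if p is None else p
    c,s=np.cos(p[2]),np.sin(p[2]); return np.array([p[0]+c*P[0]-s*P[1],p[1]+s*P[0]+c*P[1],P[2]])
E
python3 - <<'E'
from h import *
print(row((.45,-.17,.33),Rg(35,.11)))
E
```

```text
(array([-17. , -10. ,  -9.2]), array([-0.697,  0.778,  1.339]))
```

```bash
python3 -m crank '[[[1,-3,-4,-8,0,0,0],[1,-6,-8,-10,0,0,0],[1,-17,-10,-9.2,-0.7,0.78,1.34],[1,-17,-10,-9.2,-0.7,0.78,1.34],[1,-17,-10,-9.2,-0.7,0.78,1.34],[1,-17,-10,-9.2,-0.7,0.78,1.34],[1,-17,-10,-9.2,-0.7,0.78,1.34],[1,-17,-10,-9.2,-0.7,0.78,1.34],[1,-17,-10,-9.2,-0.7,0.78,1.34],[1,-17,-10,-9.2,-0.7,0.78,1.34],[1,-17,-10,-9.2,-0.7,0.78,1.34],[1,-17,-10,-9.2,-0.7,0.78,1.34],[1,-17,-10,-9.2,-0.7,0.78,1.34],[1,-17,-10,-9.2,-0.7,0.78,1.34],[1,-17,-10,-9.2,-0.7,0.78,1.34],[1,-17,-10,-9.2,-0.7,0.78,1.34],[1,-17,-10,-9.2,-0.7,0.78,1.34]]]'
python3 - <<'E'
from h import *
o=get_obs();print(o['clock'],o['q'],o['position'],o['ee_rot'])
for n in ["scene","side","wrist"]:
    cv2.imwrite(f"pics/{n}1.png",snapshot(n))
    for t in ["lens","lens_mid","flap_edge"]:
        for r in recognise(n,t)[:2]: print(n,t,np.round(r['location'],4),round(r['confidence'],2),np.round(proj(camera_model(n),r['location'])))
E
```

```text
clock: 3.05
position: [0.4503, -0.1706, 0.3304]
ee_rot: [[0.568, 0.109, 0.816], [0.064, -0.994, 0.089], [0.82, 0.002, -0.572]]
force: [-0.6, -0.1, -0.6]
grip_width: 0.998
3.05 [-75.48689374 -15.14426987 126.06881202  58.80640959  71.63836224
 -13.29893852] [ 0.45033097 -0.17057491  0.3303542 ] [[ 0.56801123  0.10948524  0.81570597]
 [ 0.06441466 -0.9939859   0.08855953]
 [ 0.82049619  0.00224062 -0.5716476 ]]
scene lens [ 0.7091 -0.1275  0.1757] 0.72 [248. 223.]
scene lens [ 0.5615 -0.1608  0.1542] 0.28 [268. 186.]
scene flap_edge [ 0.563  -0.1595  0.155 ] 0.86 [268. 186.]
scene flap_edge [ 0.7062 -0.1309  0.1793] 0.74 [247. 221.]
side flap_edge [ 0.5737 -0.1468  0.1611] 0.78 [314. 176.]
wrist flap_edge [ 0.5971 -0.1696  0.1735] 0.72 [332. 216.]
```

```bash
python3 - <<'E'
import cv2
a=cv2.imread("pics/scene1.png");cv2.imwrite("pics/s1.png",cv2.resize(a[130:310,140:350],None,fx=3.3,fy=3.3,interpolation=cv2.INTER_CUBIC))
a=cv2.imread("pics/side1.png");cv2.imwrite("pics/d1.png",cv2.resize(a[110:260,230:400],None,fx=4,fy=4,interpolation=cv2.INTER_CUBIC))
E
```

```text
(no output)
```

View pics/s1.png

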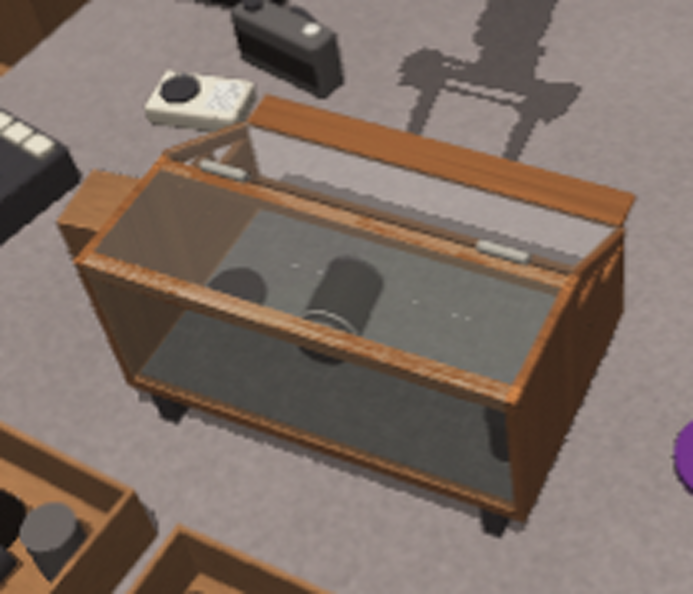

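View pics/d1.png

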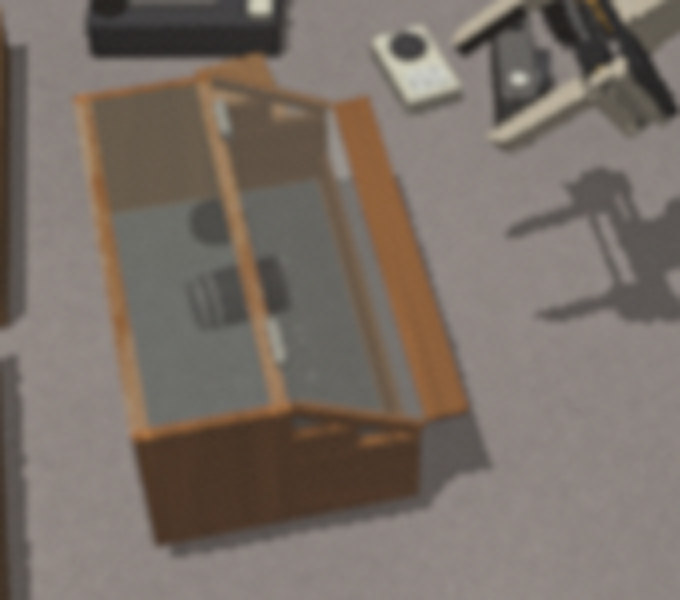

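View pics/wrist1.png

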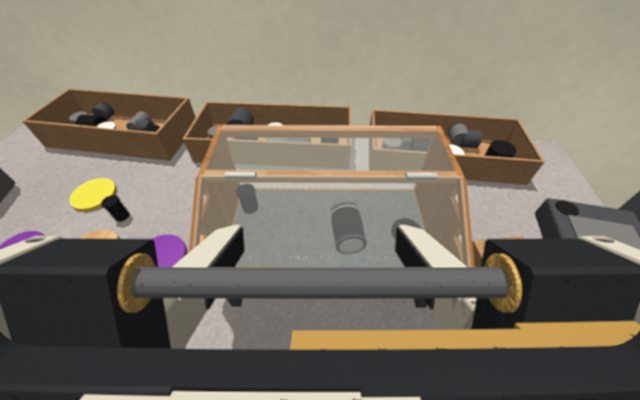

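View pics/scene1.png

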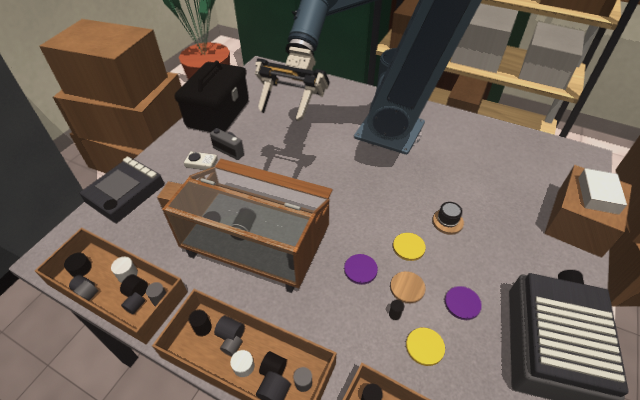

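```bash
python3 - <<'E'
from h import *
from scipy.optimize import least_squares
S=camera_model("scene");D=camera_model("side")
def s(x,y): return (140+(x+.5)/3.3-.5,130+(y+.5)/3.3-.5)
def d(x,y): return (230+(x+.5)/4-.5,110+(y+.5)/4-.5)
obs=[(S,s(266,97),(-.139,-.175,.146)),(S,s(634,196),(-.139,.175,.146)),(S,s(80,261),(.12,-.18,.197)),(S,s(523,402),(.12,.18,.197)),
(D,d(370,98),(-.139,-.175,.146)),(D,d(467,410),(-.139,.175,.146)),(D,d(78,98),(.12,-.18,.197)),(D,d(137,437),(.12,.18,.197)),(D,d(290,408),(.002,.18,.197)),(S,s(163,160),(.002,-.18,.197)),(S,s(572,286),(.002,.18,.197)),(D,d(200,82),(.002,-.18,.197))]
f=lambda p:np.concatenate([proj(m,cw(P,p))-np.array(uv) for m,uv,P in obs])
r=least_squares(f,[.68,-.13,0],loss='soft_l1'); print(r.x,np.round(r.fun.reshape(-1,2),1).tolist())
p=r.x; np.save("case.npy",p); print("edge",cw((-.139,0,.143)))
# lens fit preview: project cylinder for candidates
E
python3 - <<'E'
from h import *
# refine lens by cylinder silhouettes on overlay: params lens mid (case frame x,y), yaw
S=camera_model("scene");D=camera_model("side")
W=cv2.imread("pics/wrist1.png"); 
cv2.imwrite("pics/w1c.png",cv2.resize(W[150:280,180:480],None,fx=2.6,fy=2.6,interpolation=cv2.INTER_CUBIC))
m=camera_model("wrist")
p=np.load("case.npy")
# axis top line in wrist: barrel centre pix near (348,228) at z~.09
for uv,z in (((348,228),.09),((353,245),.075),((343,207),.10)): q=onz(m,*uv,z); print(q, cw((0,0,0)) , np.array([[np.cos(p[2]),np.sin(p[2])],[-np.sin(p[2]),np.cos(p[2])]])@(q[:2]-p[:2]))
E
```

```text
[ 0.6435813  -0.16224019  0.1033741 ] [[0.2, -0.5], [0.9, -0.3], [-1.7, 0.8], [-1.8, 1.2], [-0.1, -0.7], [1.1, -0.0], [-1.3, -0.1], [-1.0, 1.4], [0.5, 1.1], [-0.6, -0.4], [2.4, -1.8], [2.3, -1.7]]
edge [ 0.50532333 -0.17658361  0.143     ]
[ 0.64114386 -0.19490786  0.09      ] [ 0.6435813  -0.16224019  0.        ] [-0.00579541 -0.03224176]
[ 0.61980737 -0.20486943  0.075     ] [ 0.6435813  -0.16224019  0.        ] [-0.02804593 -0.03994843]
[ 0.67550462 -0.18444131  0.1       ] [ 0.6435813  -0.16224019  0.        ] [ 0.02946197 -0.02537677]
```

View pics/w1c.png

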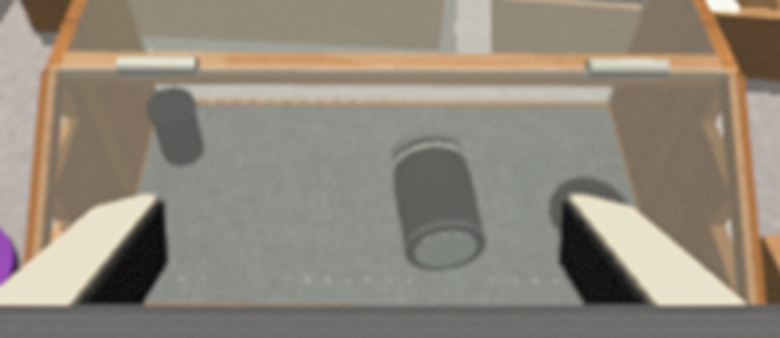

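```bash
python3 - <<'E'
from h import *
from scipy.optimize import least_squares
S=camera_model("scene");D=camera_model("side");W=camera_model("wrist")
cams=[(S,(140,130,3.3),(302,384,256,364)),(D,(230,110,4),(188,290,256,330)),(W,(180,150,2.6),(394,484,138,270))]
def cyl(q):  # glass-front centre at q x,y; yaw
    a=np.array([np.cos(q[2]),np.sin(q[2]),0]);n=np.array([-a[1],a[0],0]);z=np.array([0,0,1.]);t=np.linspace(0,2*np.pi,40)
    P=[]
    for s,r in((-.04,.025),(.03,.025),(.03,.022),(.04,.022)):
        P+=[np.array([q[0],q[1],.075])+a*s+r*(np.cos(k)*n+np.sin(k)*z) for k in t]
    return P
def pr(q):
    out=[]
    for m,(u,v,s),b in cams:
        P=np.array([proj(m,x) for x in cyl(q)]); P=(P+.5-[u,v])*s-.5; out.append(P)
    return out
def f(q):
    r=[]
    for P,(m,(u,v,s),b) in zip(pr(q),cams): r+=[(P[:,0].min()-b[0])/s,(P[:,0].max()-b[1])/s,(P[:,1].min()-b[2])/s,(P[:,1].max()-b[3])/s]
    return np.array(r)
r=least_squares(f,[.67,-.18,.1],x_scale=[.01,.01,.1],loss='soft_l1',diff_step=1e-3);q=r.x;np.save("lens.npy",q)
print(q,np.round(r.fun.reshape(3,4),1).tolist())
p=np.load("case.npy");c,s=np.cos(p[2]),np.sin(p[2]);print("case frame",np.array([[c,s],[-s,c]])@(q[:2]-p[:2]),q[2]-p[2])
for n,P in zip(("s1","d1","w1c"),pr(q)):
    im=cv2.imread(f"pics/{n}.png");h=cv2.convexHull(P.astype(np.int32));cv2.polylines(im,[h],True,(0,255,0),1);lo=P.min(0).astype(int)-60
    cv2.imwrite(f"pics/{n}o.png",im[max(lo[1],0):lo[1]+230,max(lo[0],0):lo[0]+230])
cv2.imwrite("pics/lo.png",np.hstack([cv2.resize(cv2.imread(f"pics/{n}o.png"),(260,260)) for n in("s1","d1","w1c")]))
E
```

```text
[ 0.6565097  -0.19424801  0.16977426] [[-1.9, 0.9, -0.0, 0.4], [0.3, 0.5, 0.0, 0.1], [-0.4, 0.4, -3.7, 0.9]]
case frame [ 0.0095565  -0.03317104] 0.06640016643175152
```

View pics/lo.png

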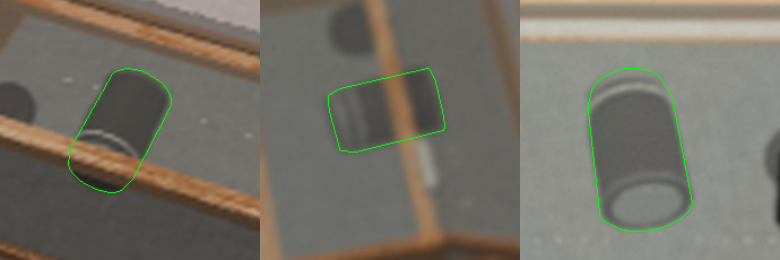

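```bash
python3 - <<'E'
import cv2,numpy as np
a=cv2.imread("pics/scene1.png")[25:150,220:360];b=cv2.imread("pics/side1.png")[60:160,320:460];c=cv2.imread("pics/scene0.png")[100:210,270:370]
r=[cv2.resize(x,(390,390),interpolation=cv2.INTER_CUBIC) for x in(a,b)]
cv2.imwrite("pics/g.png",np.hstack(r))
E
```

View pics/g.png

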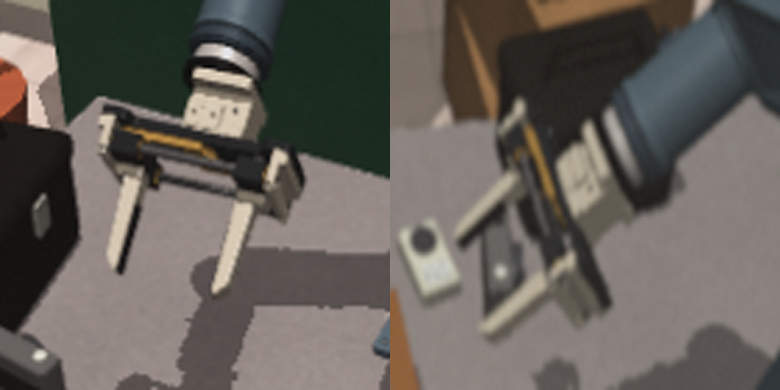

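```bash
cat > wp.py <<'E'
from h import *
import sys,json
def tcp(x,z,y=-.0332): return cw((x/1000,y,z/1000))
if __name__=="__main__":
    o=get_obs()
    for a in sys.argv[1:]:
        x,z,th=map(float,a.split(',')); d,w=row(tcp(x,z),Rg(th,.17),o); print(a,[1,*d.tolist(),*w.tolist()], np.round(tcp(x,z),3))
E
python3 wp.py -200,160,35 -200,112,35
```

```text
-200,160,35 [1, -14.3, 4.5, 9.1, 0.051, -0.003, -0.036] [ 0.448 -0.216  0.16 ]
-200,112,35 [1, -18.3, 4.5, 11.9, 0.051, -0.003, -0.036] [ 0.448 -0.216  0.112]
```

```bash
python3 -m crank '[[[1,-6,2,4,0.05,0,-0.04],[1,-14.3,4.5,9.1,0.05,0,-0.04],[1,-14.3,4.5,9.1,0.05,0,-0.04],[1,-18.3,4.5,11.9,0.05,0,-0.04],[1,-18.3,4.5,11.9,0.05,0,-0.04],[1,-18.3,4.5,11.9,0.05,0,-0.04],[1,-18.3,4.5,11.9,0.05,0,-0.04],[1,-18.3,4.5,11.9,0.05,0,-0.04]]]'
python3 - <<'E'
from h import *
print(get_obs()['q'])
im=snapshot("side");cv2.imwrite("pics/side2.png",cv2.resize(im[80:280,220:460],None,fx=3,fy=3)) ;cv2.imwrite("pics/wrist2.png",snapshot("wrist"))
E
python3 wp.py -134,122,35 -132,165,35 -130,205,35
```

```text
clock: 4.45
position: [0.4484, -0.2159, 0.1128]
ee_rot: [[0.561, 0.171, 0.81], [0.103, -0.985, 0.137], [0.821, 0.007, -0.571]]
force: [0.1, -0.3, 0.8]
grip_width: 1.0
[-78.49859191  19.34070419 137.18233216  76.16648323  57.69946409
 -62.36858313]
-134,122,35 [1, 4.5, 0.4, 4.9, 0.003, -0.003, 0.008] [ 0.514 -0.209  0.122]
-132,165,35 [1, 8.1, 0.5, 2.6, 0.003, -0.003, 0.008] [ 0.516 -0.209  0.165]
-130,205,35 [1, 11.5, 0.5, 0.5, 0.003, -0.003, 0.008] [ 0.518 -0.209  0.205]
```

View pics/side2.png

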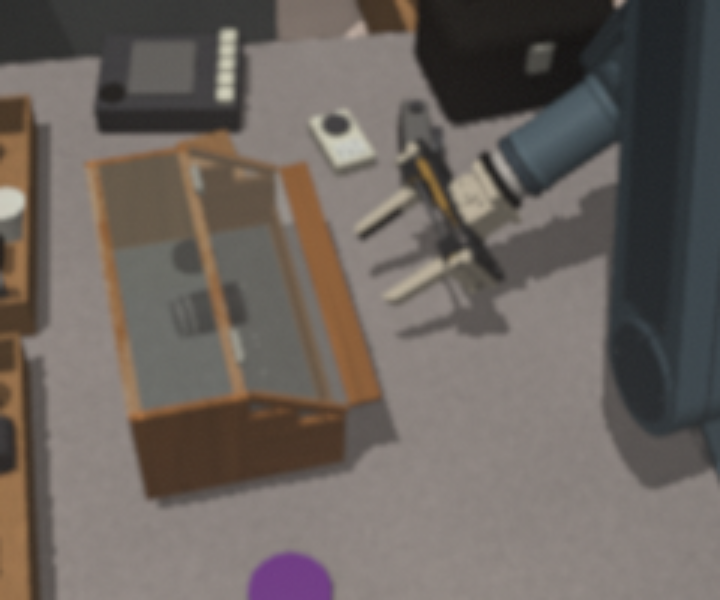

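View pics/wrist2.png

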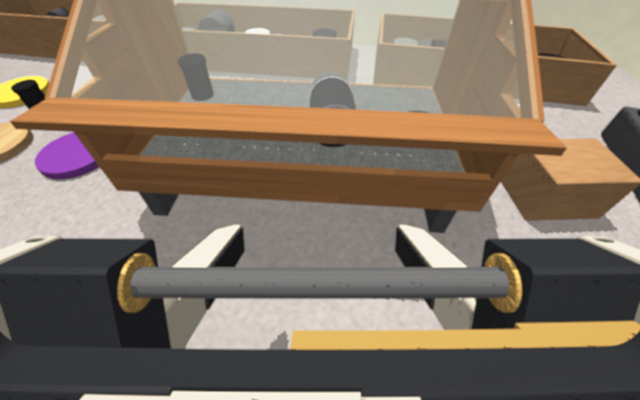

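```bash
python3 - <<'E'
from h import *
m=camera_model("wrist")
for P in((-.139,.175,.143),(-.139,-.175,.143),(-.1,.18,.08),(-.1,-.18,.08)): print(P,proj(m,cw(P)))
D=camera_model("side"); print(onz(D,358,125,.06), onz(D,333,126,.03))
E
```

```text
(-0.139, 0.175, 0.143) [  8.73215873 125.36818174]
(-0.139, -0.175, 0.143) [563.77846222 151.76614679]
(-0.1, 0.18, 0.08) [ 90.96223275 159.00706284]
(-0.1, -0.18, 0.08) [500.26918694 180.62523645]
[ 0.36570785 -0.46531662  0.06      ] [ 0.45977388 -0.50230154  0.03      ]
```

```bash
python3 -m crank '[[[1,2.2,0.2,2.5,0,0,0],[1,4.5,0.4,4.9,0,0,0],[1,4.5,0.4,4.9,0,0,0],[1,4.5,0.4,4.9,0,0,0],[1,6.3,0.4,3.8,0,0,0],[1,8.1,0.5,2.6,0,0,0],[1,8.1,0.5,2.6,0,0,0],[1,8.1,0.5,2.6,0,0,0]]]'
python3 - <<'E'
from h import *
im=snapshot("side");cv2.imwrite("pics/side3.png",cv2.resize(im[80:280,220:460],None,fx=3,fy=3)) ;cv2.imwrite("pics/wrist3.png",snapshot("wrist"))
E
python3 wp.py -130,205,35 -115,260,35 -91,289,35 -58,308,35
```

```text
clock: 5.35
position: [0.5146, -0.2091, 0.1639]
ee_rot: [[0.562, 0.169, 0.81], [0.101, -0.986, 0.136], [0.821, 0.006, -0.571]]
force: [-3.0, 0.4, -0.4]
grip_width: 0.995
-130,205,35 [1, 3.6, 0.0, -2.2, 0.002, -0.003, 0.005] [ 0.518 -0.209  0.205]
-115,260,35 [1, 8.9, 0.2, -4.1, 0.002, -0.003, 0.005] [ 0.533 -0.207  0.26 ]
-91,289,35 [1, 12.7, 0.3, -3.8, 0.002, -0.003, 0.005] [ 0.556 -0.205  0.289]
-58,308,35 [1, 16.1, 0.6, -2.1, 0.002, -0.003, 0.005] [ 0.589 -0.201  0.308]
```

View pics/wrist3.png

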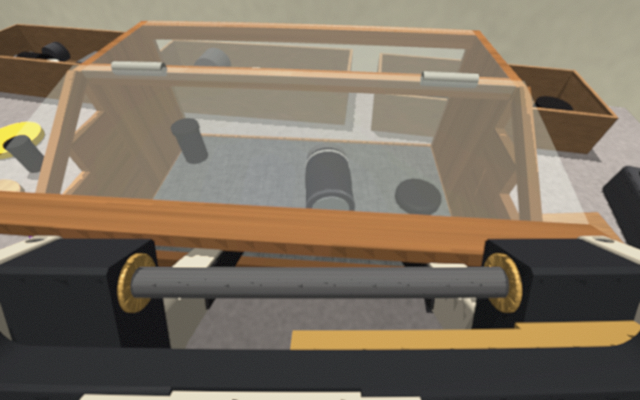

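The lip (rows 195–255) now rests on the fingers and the flap is partly raised. I'll keep going along the arc.

```bash
python3 -m crank '[[[1,1.8,0,-1.1,0,0,0],[1,3.6,0,-2.2,0,0,0],[1,5.3,0.1,-2.9,0,0,0],[1,7.1,0.1,-3.5,0,0,0],[1,8.9,0.2,-4.1,0,0,0],[1,8.9,0.2,-4.1,0,0,0],[1,8.9,0.2,-4.1,0,0,0]]]'
python3 - <<'E'
from h import *
im=snapshot("side");cv2.imwrite("pics/side4.png",cv2.resize(im[60:260,220:460],None,fx=3,fy=3)) ;cv2.imwrite("pics/wrist4.png",snapshot("wrist"))
im=snapshot("scene");cv2.imwrite("pics/scene4.png",cv2.resize(im[60:260,140:380],None,fx=3,fy=3))
E
python3 wp.py  -91,289,35 -58,308,35
```

```text
clock: 6.15
position: [0.5326, -0.207, 0.2594]
ee_rot: [[0.562, 0.172, 0.809], [0.102, -0.985, 0.138], [0.821, 0.005, -0.571]]
force: [-0.3, -0.4, -0.9]
grip_width: 1.002
-91,289,35 [1, 3.9, 0.2, 0.2, -0.0, -0.002, 0.003] [ 0.556 -0.205  0.289]
-58,308,35 [1, 7.3, 0.4, 1.9, -0.0, -0.002, 0.003] [ 0.589 -0.201  0.308]
```

View pics/scene4.png

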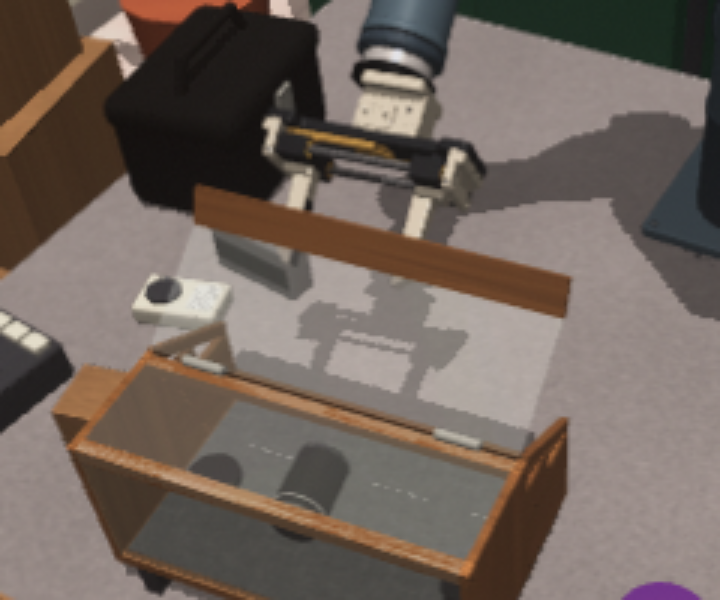

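View pics/side4.png

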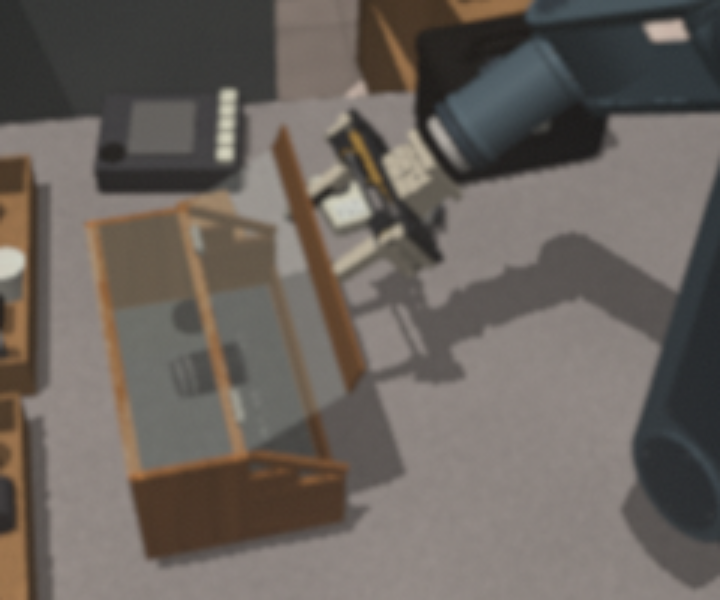

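As planned, the flap is about 30° above level and resting on the fingertips. Next I take it to roughly 70°.

```bash
python3 -m crank '[[[1,2,0.1,0.1,0,0,0],[1,3.9,0.2,0.2,0,0,0],[1,5.6,0.3,1,0,0,0],[1,7.3,0.4,1.9,0,0,0],[1,7.3,0.4,1.9,0,0,0],[1,7.3,0.4,1.9,0,0,0]]]'
python3 - <<'E'
from h import *
im=snapshot("scene");cv2.imwrite("pics/scene5.png",cv2.resize(im[30:230,140:380],None,fx=3,fy=3))
print(get_obs()['q'])
E
python3 wp.py  -45,235,42 -35,185,50 -13,172,50
```

```text
clock: 6.9
position: [0.5894, -0.2006, 0.3075]
ee_rot: [[0.563, 0.172, 0.808], [0.101, -0.985, 0.14], [0.82, 0.003, -0.572]]
force: [-0.6, 0.4, -0.3]
grip_width: 0.993
[-55.21093233   3.16976358 114.14677983  64.83140767  55.19942922
 -11.50131591]
-45,235,42 [1, -5.2, 0.1, 5.2, -0.0, -0.124, 0.003] [ 0.602 -0.2    0.235]
-35,185,50 [1, -8.7, 0.2, 8.9, -0.0, -0.263, 0.003] [ 0.612 -0.199  0.185]
-13,172,50 [1, -8.5, 0.3, 11.4, -0.0, -0.263, 0.003] [ 0.634 -0.197  0.172]
```

View pics/scene5.png

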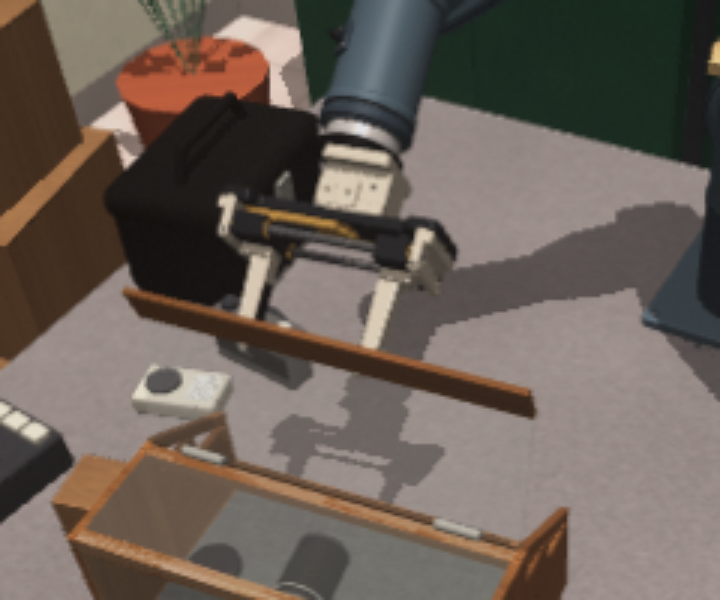

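```bash
python3 -m crank '[[[1,-2.6,0,2.6,0,-0.06,0],[1,-5.2,0.1,5.2,0,-0.12,0],[1,-7,0.1,7,0,-0.2,0],[1,-8.7,0.2,8.9,0,-0.26,0],[1,-8.7,0.2,8.9,0,-0.26,0],[1,-8.7,0.2,8.9,0,-0.26,0]]]'
python3 - <<'E'
from h import *
im=snapshot("scene");cv2.imwrite("pics/scene6.png",cv2.resize(im[30:230,140:380],None,fx=3,fy=3))
im=snapshot("wrist");cv2.imwrite("pics/wrist6.png",im)
E
python3 wp.py  -35,185,50 -13,172,50 10,75,50
```

```text
clock: 7.55
position: [0.6125, -0.199, 0.1856]
ee_rot: [[0.752, 0.171, 0.637], [0.132, -0.985, 0.109], [0.646, 0.002, -0.763]]
force: [-0.3, 0.3, -1.0]
grip_width: 1.0
-35,185,50 [1, -0.1, -0.1, 0.1, 0.002, -0.006, 0.003] [ 0.612 -0.199  0.185]
-13,172,50 [1, 0.7, 0.0, 2.5, 0.002, -0.006, 0.003] [ 0.634 -0.197  0.172]
10,75,50 [1, -3.8, 0.2, 11.4, 0.002, -0.006, 0.003] [ 0.657 -0.194  0.075]
```

View pics/scene6.png

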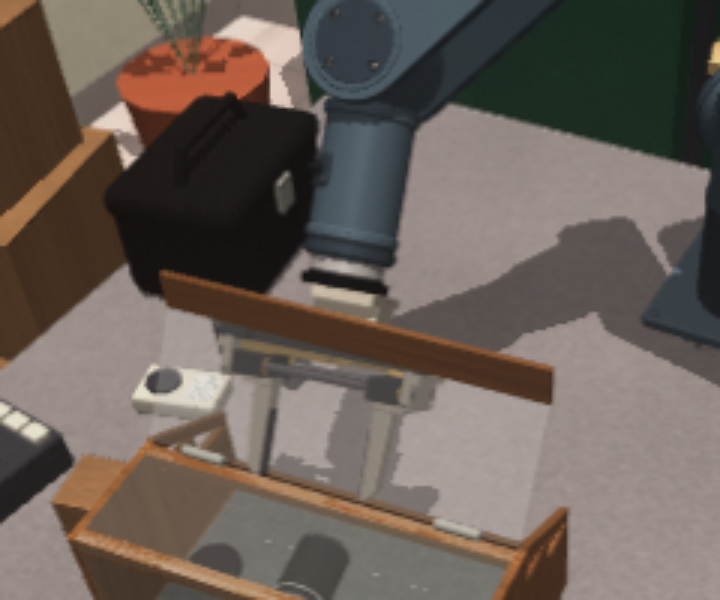

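View pics/wrist6.png

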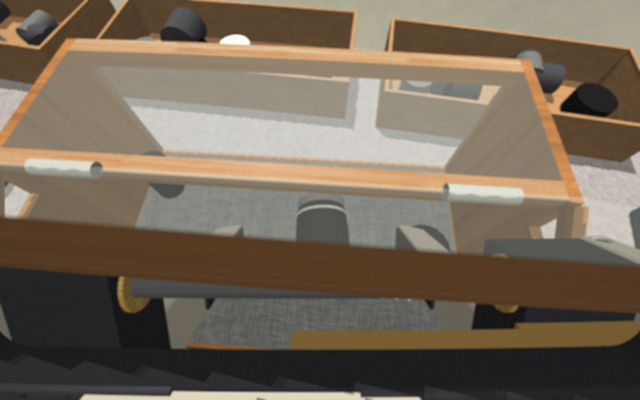

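The flap is leaning on the gripper body and the lens lies centred between the fingers (wrist column ≈322). I continue in with small steps.

```bash
python3 -m crank '[[[1,0.3,0,1.2,0,0,0],[1,0.7,0,2.5,0,0,0],[1,0.7,0,2.5,0,0,0],[1,-0.3,0,4.5,0,0,0],[1,-1.2,0.1,6.5,0,0,0],[1,-1.2,0.1,6.5,0,0,0]]]'
python3 - <<'E'
from h import *
im=snapshot("scene");cv2.imwrite("pics/scene7.png",cv2.resize(im[50:250,140:380],None,fx=3,fy=3))
im=snapshot("wrist");cv2.imwrite("pics/wrist7.png",im)
E
python3 wp.py 10,75,50 10,75,30
```

```text
clock: 8.25
position: [0.6451, -0.194, 0.1262]
ee_rot: [[0.754, 0.172, 0.635], [0.132, -0.985, 0.11], [0.644, 0.0, -0.765]]
force: [-1.5, -0.8, -0.4]
grip_width: 1.002
10,75,50 [1, -2.6, 0.1, 4.8, 0.001, -0.004, 0.004] [ 0.657 -0.194  0.075]
10,75,30 [1, -2.6, 0.1, 4.8, 0.0, 0.345, 0.004] [ 0.657 -0.194  0.075]
```

View pics/scene7.png

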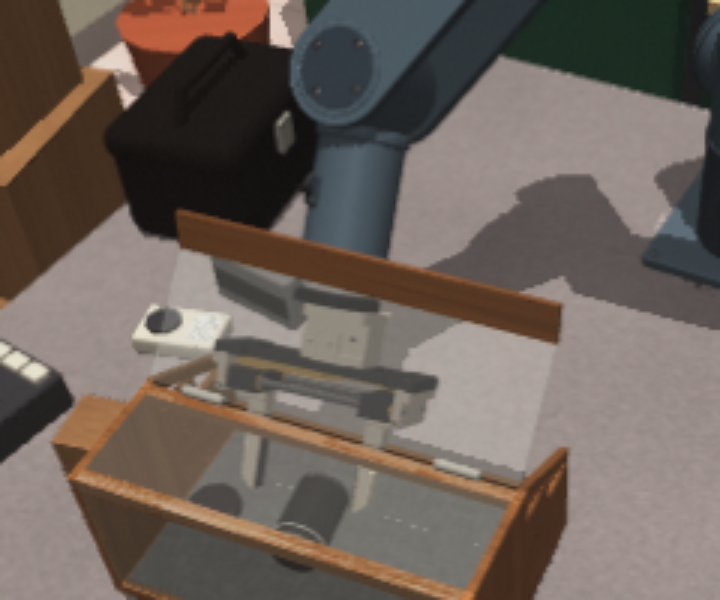

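View pics/wrist7.png

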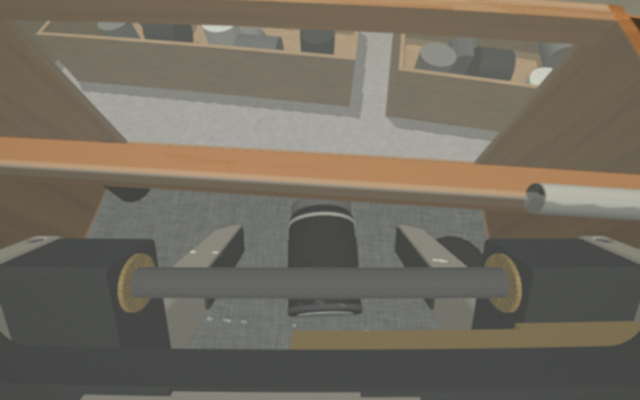

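```bash
python3 - <<'E'
from h import *
D=camera_model("side");p=np.load("case.npy");c,s=np.cos(p[2]),np.sin(p[2])
# cap in d1 crop approx (210,222)
q=onz(D,230+210/4,110+222/4,.062);print(q,np.array([[c,s],[-s,c]])@(q[:2]-p[:2]))
E
```

```text
[ 0.6759958  -0.28975025  0.062     ] [ 0.01908369 -0.13017422]
```

cap_in's near edge is at about case y = −104 mm, only ~7 mm from the open finger's back. I'll narrow the jaws to about 75 mm before going down.

```bash
python3 -m crank '[[[0.6,0,0,0,0,0,0],[0.6,0,0,0,0,0,0],[0.6,0,0,0,0,0,0],[0.6,-1.3,0.1,2.4,0,0,0],[0.6,-2.6,0.1,4.8,0,0,0],[0.6,-2.6,0.1,4.8,0,0.17,0],[0.6,-2.6,0.1,4.8,0,0.35,0],[0.6,-2.6,0.1,4.8,0,0.35,0],[0.6,-2.6,0.1,4.8,0,0.35,0],[0.6,-2.6,0.1,4.8,0,0.35,0]]]' 15
python3 - <<'E'
from h import *
print(get_obs()['q'])
im=snapshot("scene");cv2.imwrite("pics/scene8.png",cv2.resize(im[50:250,140:380],None,fx=3,fy=3))
im=snapshot("wrist");cv2.imwrite("pics/wrist8.png",im)
E
python3 wp.py 10,75,30
```

```text
clock: 9.35
position: [0.6556, -0.1951, 0.0737]
ee_rot: [[0.49, 0.168, 0.856], [0.084, -0.986, 0.145], [0.868, 0.0, -0.497]]
force: [-1.3, 0.1, -0.6]
grip_width: 0.801
[-49.24807241  34.72959022 121.67042134 105.9189178   50.60094705
 -63.69184786]
10,75,30 [1, -0.0, -0.1, 0.0, 0.0, -0.003, 0.003] [ 0.657 -0.194  0.075]
```

View pics/scene8.png

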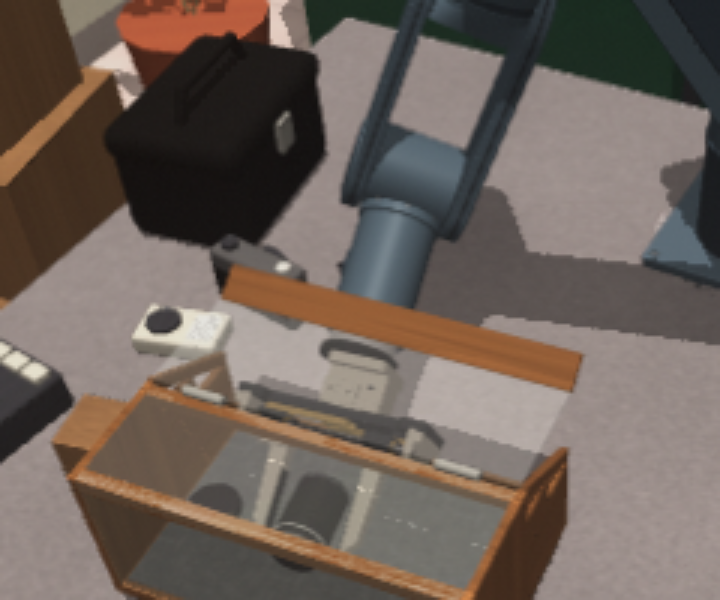

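View pics/wrist8.png

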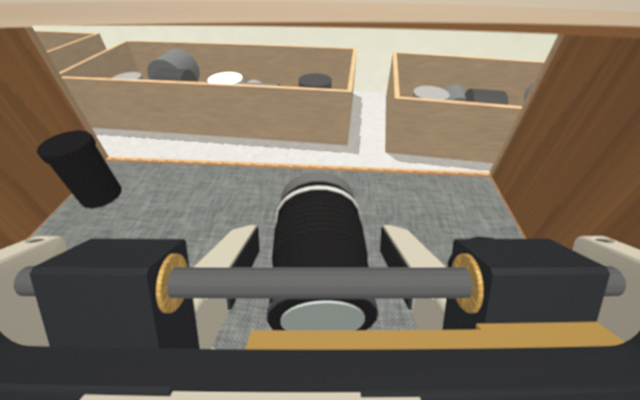

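The lens sits between the fingers (columns 275–375, jaws at 255 and 385), and the flap rests on the wrist. Closing on it now.

```bash
python3 -m crank '[[[-0.2,0,0,0,0,0,0],[-0.2,0,0,0,0,0,0],[-0.2,0,0,0,0,0,0],[-0.2,0,0,0,0,0,0],[-0.2,0,0,0,0,0,0],[-0.2,0,0,0,0,0,0],[-0.2,0,0,0,0,0,0]]]' 30
python3 - <<'E'
from h import *
im=snapshot("wrist");cv2.imwrite("pics/wrist9.png",im)
E
```

```text
clock: 10.15
position: [0.6576, -0.1945, 0.0765]
ee_rot: [[0.486, 0.171, 0.857], [0.089, -0.985, 0.147], [0.87, 0.005, -0.494]]
force: [1.8, 1.7, 2.7]
grip_width: 0.537
```

View pics/wrist9.png

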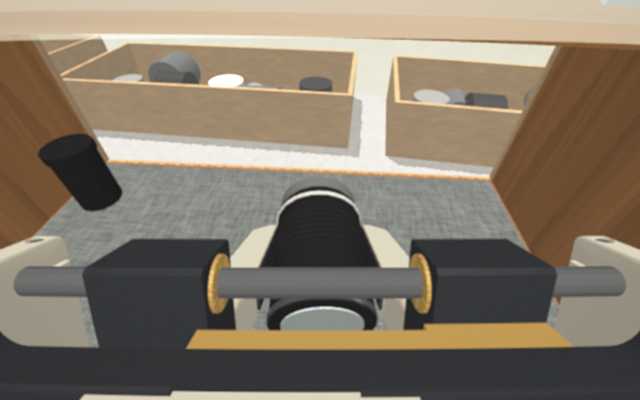

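```bash
python3 wp.py 10,128,30 -200,133,30
```

```text
10,128,30 [1, 4.5, -0.0, -2.6, 0.0, -0.007, 0.005] [ 0.657 -0.194  0.128]
-200,133,30 [1, -5.4, -1.5, -21.1, 0.0, -0.007, 0.005] [ 0.448 -0.216  0.133]
```

```bash
python3 -m crank '[[[-0.2,1,0,-0.6,0,0,0],[-0.2,2.7,0,-1.6,0,0,0],[-0.2,4.5,0,-2.6,0,0,0],[-0.2,4.5,0,-2.6,0,0,0],[-0.2,3.2,-0.2,-5,0,0,0],[-0.2,2,-0.4,-7.4,0,0,0],[-0.2,2,-0.4,-7.4,0,0,0]]]' 30
python3 - <<'E'
from h import *
im=snapshot("scene");cv2.imwrite("pics/scene10.png",cv2.resize(im[50:250,140:380],None,fx=3,fy=3))
im=snapshot("wrist");cv2.imwrite("pics/wrist10.png",im)
E
python3 wp.py -40,130,30 -200,133,30
```

```text
clock: 10.9
position: [0.6001, -0.1993, 0.1273]
ee_rot: [[0.491, 0.169, 0.854], [0.085, -0.986, 0.146], [0.867, 0.001, -0.499]]
force: [-0.6, 0.1, -2.9]
grip_width: 0.532
-40,130,30 [1, 0.4, 0.0, 0.4, 0.002, -0.004, 0.002] [ 0.607 -0.199  0.13 ]
-200,133,30 [1, -7.3, -1.0, -13.6, 0.002, -0.004, 0.002] [ 0.448 -0.216  0.133]
```

View pics/scene10.png

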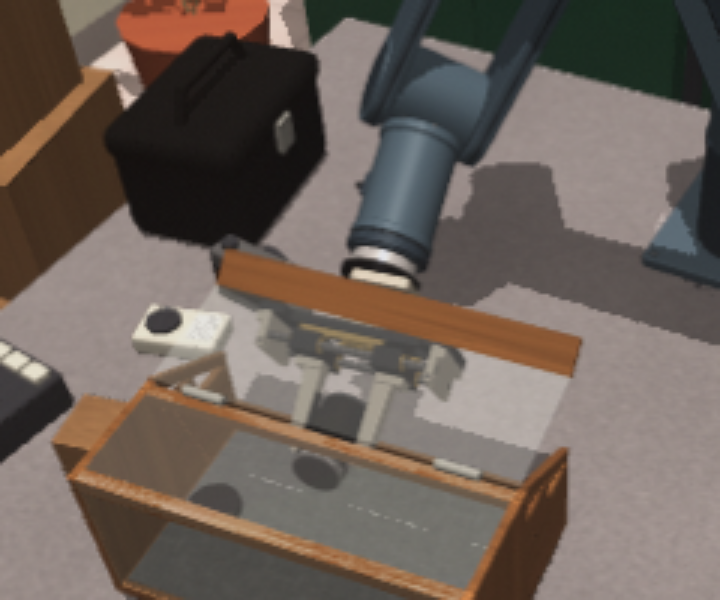

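View pics/wrist10.png

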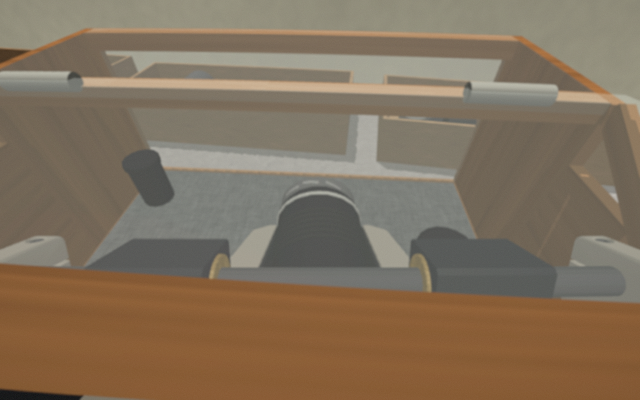

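The lens is lifted and moving with the gripper, and the flap rests on the gripper body. I keep retreating.

```bash
python3 -m crank '[[[-0.2,-1.2,-0.2,-2.3,0,0,0],[-0.2,-2.4,-0.3,-4.6,0,0,0],[-0.2,-3.6,-0.5,-6.8,0,0,0],[-0.2,-4.8,-0.7,-9,0,0,0],[-0.2,-6,-0.8,-11.3,0,0,0],[-0.2,-7.3,-1,-13.6,0,0,0],[-0.2,-7.3,-1,-13.6,0,0,0],[-0.2,-7.3,-1,-13.6,0,0,0]]]' 30
python3 - <<'E'
from h import *
print(get_obs()['q'])
im=snapshot("scene");cv2.imwrite("pics/scene11.png",cv2.resize(im[50:250,140:380],None,fx=3,fy=3))
im=snapshot("wrist");cv2.imwrite("pics/wrist11.png",im)
E
```

```text
clock: 11.8
position: [0.4492, -0.2176, 0.1335]
ee_rot: [[0.487, 0.169, 0.857], [0.088, -0.986, 0.144], [0.869, 0.005, -0.495]]
force: [-0.0, 0.0, -2.5]
grip_width: 0.531
[-81.67890465  20.15595222 137.98508109  76.91812554  63.0961824
 -65.65520019]
```

View pics/scene11.png

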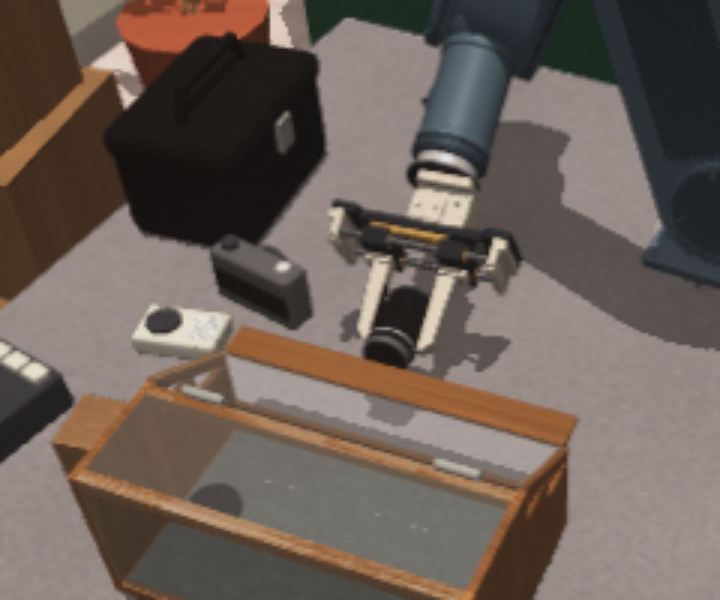

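View pics/wrist11.png

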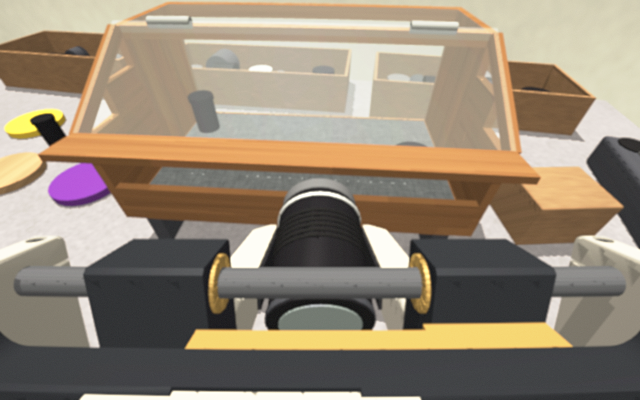

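The lens is out and the flap is shut, in line with the case. Before choosing the placing orientation I'll fit a quick kinematic model from the logged joint/pose pairs to see which one is reachable.

```bash
cat > kin.py <<'E'
from h import *
from scipy.optimize import least_squares
def E(ax,a): return Ro.from_euler(ax,a,degrees=True).as_matrix()
def fk(q,k):
    h,d,L1,L2,a2,L3=k
    R1=E('z',q[0]);R2=R1@E('y',q[1]);R3=R2@E('y',q[2]);R4=R3@E('z',q[3]);R5=R4@E('y',q[4]);R6=R5@E('z',q[5]+90)
    p=R1@np.array([0,d,h])+R2@np.array([0,0,L1])+R3@np.array([a2,0,L2])+R6@np.array([0,0,L3])
    return p,R6
data=[([-11.62016,14.8585,88.0123,0,77.2327,-11.6215],[.549486,.000127,.236816]),
([-75.48689374,-15.14426987,126.06881202,58.80640959,71.63836224,-13.29893852],[0.45033097,-0.17057491,0.3303542]),
([-78.49859191,19.34070419,137.18233216,76.16648323,57.69946409,-62.36858313],[.4484,-.2159,.1128]),
([-55.21093233,3.16976358,114.14677983,64.83140767,55.19942922,-11.50131591],[.5894,-.2006,.3075]),
([-49.24807241,34.72959022,121.67042134,105.9189178,50.60094705,-63.69184786],[.6556,-.1951,.0737]),
([-81.67890465,20.15595222,137.98508109,76.91812554,63.0961824,-65.65520019],[.4492,-.2176,.1335])]
f=lambda k:np.concatenate([fk(q,k)[0]-p for q,p in data])
r=least_squares(f,[.3,.1,.4,.4,0,.25]);K=r.x
lo=np.array([-179.9,-52.3,10.8,-69.9,12.6,-178.6]);hi=np.array([179.9,119.4,147.9,249.9,155.2,178.6])
def ik(p,R,n=60,seed=0):
    g=np.random.default_rng(seed);S=[]
    for i in range(n):
        q0=g.uniform(lo,hi) if i else np.clip(get_obs()['q'],lo+1,hi-1)
        s=least_squares(lambda q:np.r_[(fk(q,K)[0]-p)*10,(fk(q,K)[1]-R).ravel()],q0,bounds=(lo,hi),x_scale=30)
        if s.cost<1e-6 and not any(np.abs(s.x-t).max()<2 for t in S): S.append(s.x)
    return S
def Rp(th,g):
    t=np.radians(th);X=np.array([np.cos(g),np.sin(g),0]);Z=np.array([0,0,1.])
    x=-np.sin(t)*Z+np.cos(t)*X;z=-np.cos(t)*Z-np.sin(t)*X;return np.c_[x,np.cross(z,x),z]
E
python3 - <<'E'
from kin import *
print(np.round(K,4),np.abs(r.fun).max()); o=get_obs(); print(np.abs(fk(o['q'],K)[1]-o['ee_rot']).max())
for g in range(0,360,30):
    S=ik(np.array([.6004,.271,.055]),Rp(29.6,np.radians(g)),25)
    print(g,[np.round(s).astype(int).tolist() for s in S])
E
```

```text
[0.2218 0.1108 0.5344 0.4259 0.0602 0.3479] 0.00018834228357822447
3.0531133177191805e-16
0 [[12, 53, 55, 6, 101, 101]]
30 [[18, 54, 53, -6, 102, 78]]
60 [[24, 51, 59, -17, 95, 56]]
90 [[28, 45, 70, -26, 80, 36]]
120 [[30, 38, 85, -34, 61, 18]]
150 [[27, 31, 99, -40, 40, -4]]
180 [[20, 26, 109, -30, 19, -44]]
210 [[9, 25, 111, 33, 19, -140]]
240 []
270 [[-1, 34, 94, 35, 58, 158]]
300 [[1, 41, 79, 26, 77, 141]]
330 [[6, 48, 65, 17, 92, 122]]
```

```bash
cat > sim.py <<'E'
from kin import *
def loc(p,R,q0):
    s=least_squares(lambda q:np.r_[(fk(q,K)[0]-p)*10,(fk(q,K)[1]-R).ravel()],q0,x_scale=30);return s.x,s.cost
def path(wps,n=12,show=True):
    o=get_obs();p,R,q=o['position'],o['ee_rot'],np.array(o['q'])
    for (p2,R2) in wps:
        w=Ro.from_matrix(R.T@R2).as_rotvec();mx=0
        for i in range(1,n+1):
            t=i/n;qn,c=loc(p+(p2-p)*t,R@Ro.from_rotvec(w*t).as_matrix(),q)
            mx=max(mx,np.abs(qn-q).max());q=qn
            if c>1e-5 or (q<lo).any() or (q>hi).any(): print("BAD",i,np.round(q),c)
        print(np.round(q),"rot",round(np.linalg.norm(w),2),"maxstep",round(mx,1)); p,R=p2,R2
E
python3 - <<'E'
from sim import *
S=camera_model("scene");D=camera_model("side")
print("can",onz(S,396.5,310,.025),onz(D,293,317,.025))
A=np.array
Rc=get_obs()['ee_rot']
for g in(0,30,120,150,180):
    print("g",g); R=Rp(29.6,np.radians(g))
    path([(A([.42,-.18,.40]),Rc),(A([.45,.1,.40]),R),(A([.6,.271,.3]),R),(A([.6,.271,.055]),R)])
E
```

```text
can [0.68343143 0.26705233 0.025     ] [0.68677046 0.26632344 0.025     ]
g 0
[-87. -18. 121.  60.  89. -16.] rot 0.0 maxstep 5.0
[ -1.  21.  64.  -1. 125.  89.] rot 1.58 maxstep 13.6
[ 12.  45.  36.   7. 128. 104.] rot 0.0 maxstep 3.5
[ 12.  53.  56.   6. 101. 101.] rot 0.0 maxstep 2.7
g 30
[-87. -18. 121.  60.  89. -16.] rot 0.0 maxstep 5.0
[  7.  21.  64. -13. 122.  63.] rot 1.6 maxstep 11.6
[ 18.  47.  32.  -8. 129.  74.] rot 0.0 maxstep 4.1
[ 18.  54.  53.  -6. 102.  78.] rot 0.0 maxstep 2.8
g 120
[-87. -18. 121.  60.  89. -16.] rot 0.0 maxstep 5.0
[ 20.   0.  89. -29.  86.  -9.] rot 2.3 maxstep 11.3
[ 30.  26.  69. -30.  85.   2.] rot 0.0 maxstep 2.3
[ 30.  38.  85. -34.  61.  18.] rot 0.0 maxstep 2.2
g 150
[-87. -18. 121.  60.  89. -16.] rot 0.0 maxstep 5.0
[ 13. -10.  98. -21.  71. -43.] rot 2.65 maxstep 10.9
[ 27.  17.  83. -27.  66. -25.] rot 0.0 maxstep 2.4
[ 27.  31.  99. -40.  40.  -4.] rot 0.0 maxstep 2.4
g 180
[-87. -18. 121.  60.  89. -16.] rot 0.0 maxstep 5.0
[ -2. -17. 103.   1.  64. -92.] rot 3.02 maxstep 11.8
[ 20.  10.  92. -12.  51. -65.] rot 0.0 maxstep 3.2
[ 20.  26. 109. -30.  19. -44.] rot 0.0 maxstep 3.7
```

```bash
python3 - <<'E'
from sim import *
A=np.array;o=get_obs();R=Rp(29.6,np.radians(20))
print(row(A([.42,-.18,.40]),None,o),row(A([.45,.1,.40]),R,o))
path([(A([.42,-.18,.40]),o['ee_rot']),(A([.45,.1,.40]),R),(A([.6,.271,.2]),R),(A([.6,.271,.055]),R)])
E
```

```text
(array([ 22. ,  -4. , -15.2]), array([0., 0., 0.])) (array([ 26. , -31. ,  -8.5]), array([ 0.057, -1.565, -0.188]))
[-87. -18. 121.  60.  89. -16.] rot 0.0 maxstep 5.0
[  4.  21.  63.  -9. 124.  71.] rot 1.58 maxstep 11.9
[ 16.  48.  44.  -2. 118.  85.] rot 0.0 maxstep 2.9
[ 16.  54.  53.  -2. 103.  86.] rot 0.0 maxstep 1.3
```

```bash
python3 -m crank '[[[-0.2,3,-0.5,-2.1,0,0,0],[-0.2,7,-1,-5,0,0,0],[-0.2,11,-2,-8,0,0,0],[-0.2,15,-3,-10.5,0,0,0],[-0.2,19,-3.5,-13,0,0,0],[-0.2,22,-4,-15.2,0,0,0],[-0.2,22,-4,-15.2,0,0,0],[-0.2,22,-4,-15.2,0,0,0],[-0.2,22,-4,-15.2,0,0,0]]]' 30
python3 - <<'E'
from sim import *
A=np.array;o=get_obs();R=Rp(29.6,np.radians(20));print(o['q'])
for t in (.2,.4,.6,.8,1): 
    w=Ro.from_matrix(o['ee_rot'].T@R).as_rotvec(); p=o['position']+(A([.45,.1,.40])-o['position'])*t
    print(row(p,o['ee_rot']@Ro.from_rotvec(w*t).as_matrix(),o))
E
```

```text
clock: 12.8
position: [0.4194, -0.1785, 0.3983]
ee_rot: [[0.488, 0.172, 0.856], [0.086, -0.985, 0.149], [0.869, 0.001, -0.495]]
force: [0.9, 0.6, -1.8]
grip_width: 0.528
[-87.31887927 -17.80675324 121.58686006  59.53381442  89.30914266
 -15.58370829]
(array([ 0.8, -5.4,  1.3]), array([ 0.011, -0.313, -0.038]))
(array([  1.6, -10.8,   2.7]), array([ 0.021, -0.626, -0.075]))
(array([  2.4, -16.1,   4. ]), array([ 0.032, -0.939, -0.113]))
(array([  3.2, -21.5,   5.4]), array([ 0.042, -1.252, -0.15 ]))
(array([  4. , -26.9,   6.7]), array([ 0.053, -1.565, -0.188]))
```

```bash
python3 -m crank '[[[-0.2,0.4,-2.7,0.7,0.005,-0.156,-0.019],[-0.2,0.8,-5.4,1.3,0.011,-0.313,-0.038],[-0.2,0.8,-5.4,1.3,0.011,-0.313,-0.038],[-0.2,1.2,-8.1,2,0.016,-0.47,-0.056],[-0.2,1.6,-10.8,2.7,0.021,-0.626,-0.075],[-0.2,1.6,-10.8,2.7,0.021,-0.626,-0.075],[-0.2,2,-13.4,3.3,0.026,-0.78,-0.094],[-0.2,2.4,-16.1,4,0.032,-0.939,-0.113],[-0.2,2.4,-16.1,4,0.032,-0.939,-0.113],[-0.2,2.8,-18.8,4.7,0.037,-1.1,-0.13],[-0.2,3.2,-21.5,5.4,0.042,-1.252,-0.15],[-0.2,3.2,-21.5,5.4,0.042,-1.252,-0.15],[-0.2,3.6,-24.2,6,0.048,-1.41,-0.17],[-0.2,4,-26.9,6.7,0.053,-1.565,-0.188],[-0.2,4,-26.9,6.7,0.053,-1.565,-0.188],[-0.2,4,-26.9,6.7,0.053,-1.565,-0.188],[-0.2,4,-26.9,6.7,0.053,-1.565,-0.188]]]' 30
python3 - <<'E'
from sim import *
A=np.array;o=get_obs();R=Rp(29.6,np.radians(20));print(o['q'])
for p in ([.6,.271,.25],[.6,.271,.09],[.6,.271,.055]): print(row(A(p),R,o))
im=snapshot("scene");cv2.imwrite("pics/scene12.png",im)
E
```

```text
clock: 14.5
position: [0.45, 0.0979, 0.4]
ee_rot: [[0.818, 0.34, -0.463], [0.295, -0.94, -0.17], [-0.493, 0.002, -0.87]]
force: [-0.5, -0.6, -0.9]
grip_width: 0.526
[  4.28398587  20.99051673  63.37218365  -9.32592827 123.91361532
  71.18537094]
(array([ 24.8, -11.2,   3.2]), array([ 0.001, -0.001, -0.003]))
(array([ 32.7, -11.2,  17.1]), array([ 0.001, -0.001, -0.003]))
(array([ 34.4, -11.3,  20.1]), array([ 0.001, -0.001, -0.003]))
```

View pics/scene12.png

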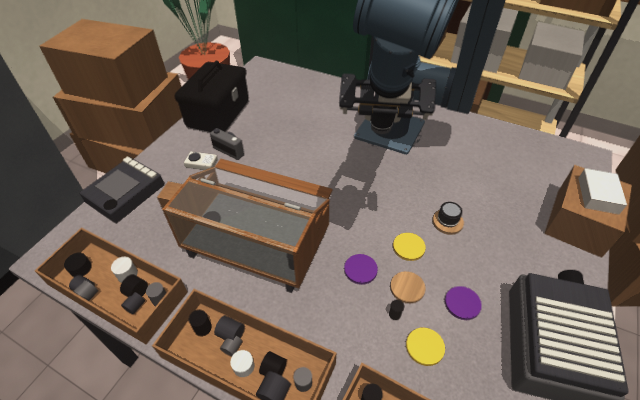

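```bash
python3 - <<'E'
from h import *
from scipy.optimize import least_squares
for n,(u,v) in(("scene",(408,287)),("side",(322,317))):
    m=camera_model(n);im=snapshot(n)
    hsv=cv2.cvtColor(im,cv2.COLOR_BGR2HSV);x0,y0=u-28,v-26
    c=hsv[y0:y0+52,x0:x0+56];mask=((c[...,0]>8)&(c[...,0]<20)&(c[...,1]>80)).astype(np.uint8)
    k,l,st,ce=cv2.connectedComponentsWithStats(mask);i=1+st[1:,4].argmax();ys,xs=np.where(l==i)
    print(n,st[i],ce[i]+[x0,y0],onz(m,ce[i][0]+x0,ce[i][1]+y0,.012))
    # boundary pts -> top plane circle fit
    cn,_=cv2.findContours((l==i).astype(np.uint8),cv2.RETR_EXTERNAL,cv2.CHAIN_APPROX_NONE)
    P=np.array([onz(m,a+x0,b+y0,.012)[:2] for a,b in max(cn,key=len)[:,0]])
    s=least_squares(lambda t:np.hypot(*(P-t[:2]).T)-t[2],[.6,.27,.045],loss='soft_l1',f_scale=.002);print(s.x)
E
```

```text
scene [ 10  10  36  32 870] [407.4045977  286.80689655] [0.60183549 0.26950119 0.012     ]
[0.60075309 0.26897124 0.04474914]
side [ 14  12  30  29 675] [322.37185185 316.44148148] [0.60006842 0.27077221 0.012     ]
[0.59994276 0.27002282 0.04316614]
```

```bash
python3 - <<'E'
from h import *
from kin import Rp
o=get_obs();R=Rp(29.6,np.radians(20))
for z in (.25,.15,.075): print(row([.6015,.270,z],R,o))
E
```

```text
(array([ 25. , -11.1,   3.3]), array([ 0.002, -0.004, -0.004]))
(array([ 29.9, -11.1,  12. ]), array([ 0.002, -0.004, -0.004]))
(array([ 33.6, -11.2,  18.6]), array([ 0.002, -0.004, -0.004]))
```

```bash
python3 -m crank '[[[-0.2,4,-2,0.5,0,0,0],[-0.2,8,-4,1,0,0,0],[-0.2,12,-6,1.5,0,0,0],[-0.2,16,-7.5,2,0,0,0],[-0.2,20,-9.5,2.7,0,0,0],[-0.2,25,-11.1,3.3,0,0,0],[-0.2,27.5,-11.1,7.6,0,0,0],[-0.2,29.9,-11.1,12,0,0,0],[-0.2,31.2,-11.2,14.3,0,0,0],[-0.2,32.4,-11.2,16.5,0,0,0],[-0.2,33.6,-11.2,18.6,0,0,0],[-0.2,33.6,-11.2,18.6,0,0,0],[-0.2,33.6,-11.2,18.6,0,0,0]]]' 30
python3 - <<'E'
from h import *
for n,(x,y,w,h) in(("scene",(340,190,140,150)),("side",(250,230,150,150))):
    im=snapshot(n);cv2.imwrite(f"pics/{n}13.png",cv2.resize(im[y:y+h,x:x+w],None,fx=4,fy=4,interpolation=cv2.INTER_CUBIC))
cv2.imwrite("pics/wrist13.png",snapshot("wrist"))
from kin import Rp
print(row([.6015,.270,.06],Rp(29.6,np.radians(20))))
E
```

```text
clock: 15.95
position: [0.6008, 0.2707, 0.0738]
ee_rot: [[0.819, 0.34, -0.463], [0.294, -0.941, -0.17], [-0.493, 0.003, -0.87]]
force: [1.2, 0.2, -1.6]
grip_width: 0.53
(array([0.7, 0.1, 1.3]), array([ 0.002, -0.004, -0.003]))
```

View pics/scene13.png

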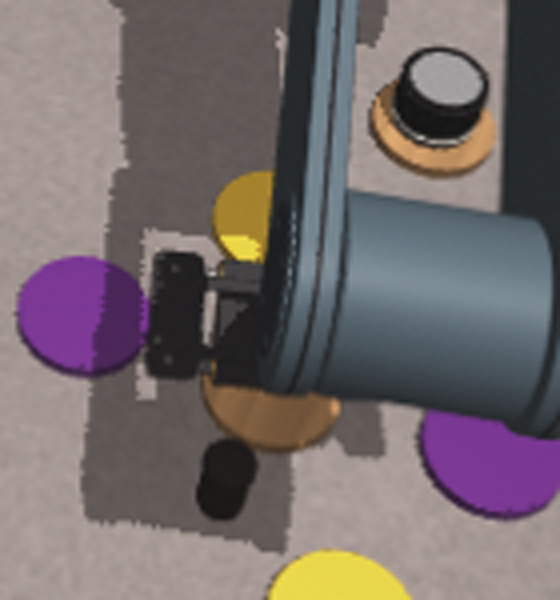

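View pics/side13.png

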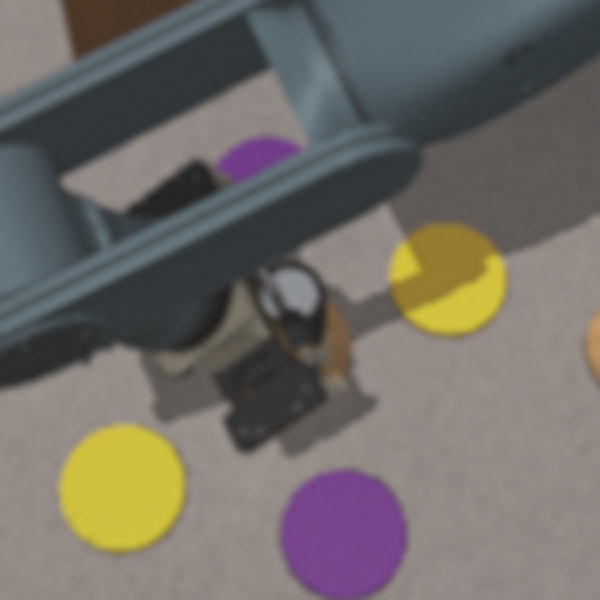

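View pics/wrist13.png

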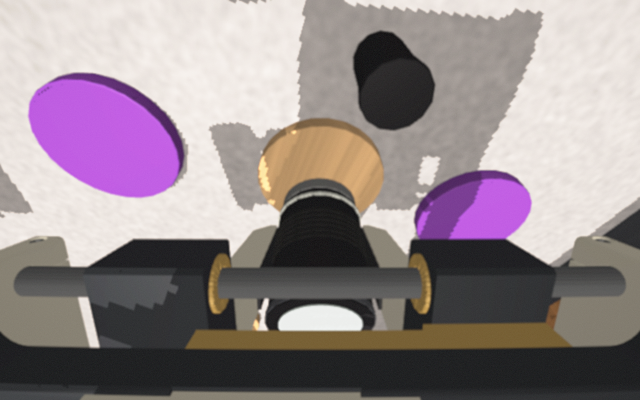

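```bash
python3 - <<'E'
from h import *
D=camera_model("side");W=camera_model("wrist");o=get_obs()
print(onz(D,250+290.5/4-.5,230+291/4-.5,.114))
print(onz(W,320,320,.114), onz(W,319.5,190,.044))
# predicted: lens cylinder upright at (.600,.270) cap z .034
x,y=o['position'][:2]-.0015*np.array([.94,.34]);zc=o['position'][2]-.04
im=cv2.imread("pics/wrist13.png")
t=np.linspace(0,2*np.pi,60)
for z,r,c in((zc,.022,(0,255,0)),(zc+.01,.025,(0,255,255)),(zc+.08,.025,(0,0,255)),):
    q=np.array([proj(W,[x+r*np.cos(k),y+r*np.sin(k),z]) for k in t]).astype(int);cv2.polylines(im,[q],True,c,1)
q=np.array([proj(W,[.6003+.045*np.cos(k),.2697+.045*np.sin(k),.012]) for k in t]).astype(int);cv2.polylines(im,[q],True,(255,0,0),1)
cv2.imwrite("pics/wrist13o.png",cv2.resize(im[90:360,190:450],None,fx=2.2,fy=2.2))
E
```

```text
[0.60027458 0.26648045 0.114     ]
[0.60652607 0.2730714  0.114     ] [0.61988145 0.27788557 0.044     ]
```

View pics/wrist13o.png

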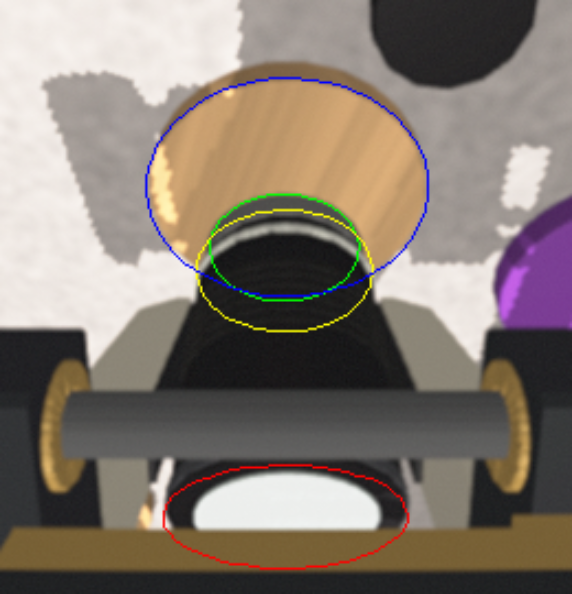

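The overlay agrees with the picture: the lens is upright and within about 1–2 mm of the stand's centre, with its cap about 22 mm above the stand. Now I lower it slowly.

```bash
python3 -m crank '[[[-0.2,0.3,0,0.5,0,0,0],[-0.2,0.6,0,1,0,0,0],[-0.2,0.8,0,1.4,0,0,0],[-0.2,0.9,0,1.57,0,0,0],[-0.2,0.9,0,1.57,0,0,0],[-0.2,0.9,0,1.57,0,0,0]]]' 30
python3 - <<'E'
from station import *
for i in range(4):
    o=get_obs(); print(o['position'],o['force'],o['wrist_torque'])
E
```

```text
clock: 16.7
position: [0.6005, 0.2713, 0.0539]
ee_rot: [[0.818, 0.341, -0.464], [0.295, -0.94, -0.171], [-0.495, 0.003, -0.869]]
force: [0.7, -0.6, -2.3]
grip_width: 0.529
[0.60045892 0.27127872 0.05386543] [ 0.68731123 -0.57883685 -2.27798242] [ 0.15592616 -0.30069876 -0.02446932]
[0.60045892 0.27127872 0.05386543] [ 0.68731123 -0.57883685 -2.27798242] [ 0.15592616 -0.30069876 -0.02446932]
[0.60045892 0.27127872 0.05386543] [ 0.68731123 -0.57883685 -2.27798242] [ 0.15592616 -0.30069876 -0.02446932]
[0.60045892 0.27127872 0.05386543] [ 0.68731123 -0.57883685 -2.27798242] [ 0.15592616 -0.30069876 -0.02446932]
```

```bash
python3 -m crank '[[[-0.2,0.05,0,0.09,0,0,0],[-0.2,0.05,0,0.09,0,0,0],[-0.2,0.05,0,0.09,0,0,0]]]' 30 | grep -E "pos|force"
python3 -m crank '[[[-0.2,0.03,0,0.05,0,0,0],[-0.2,0.03,0,0.05,0,0,0],[-0.2,0.03,0,0.05,0,0,0]]]' 30| grep -E "pos|force"
```

```text
position: [0.6005, 0.2713, 0.053]
force: [-0.0, -0.0, -1.5]
position: [0.6005, 0.2713, 0.0528]
force: [0.5, -0.4, 1.5]
```

```bash
python3 -m crank '[[[-0.2,0.02,0,0.04,0,0,0],[-0.2,0.02,0,0.04,0,0,0],[-0.2,0.02,0,0.04,0,0,0]]]' 30| grep -E "pos|force"
python3 - <<'E'
from h import *
cv2.imwrite("pics/wrist14.png",cv2.resize(snapshot("wrist")[90:360,190:450],None,fx=2.2,fy=2.2))
E
```

```text
position: [0.6004, 0.2713, 0.0528]
force: [-2.7, -1.0, 5.4]
```

View pics/wrist14.png

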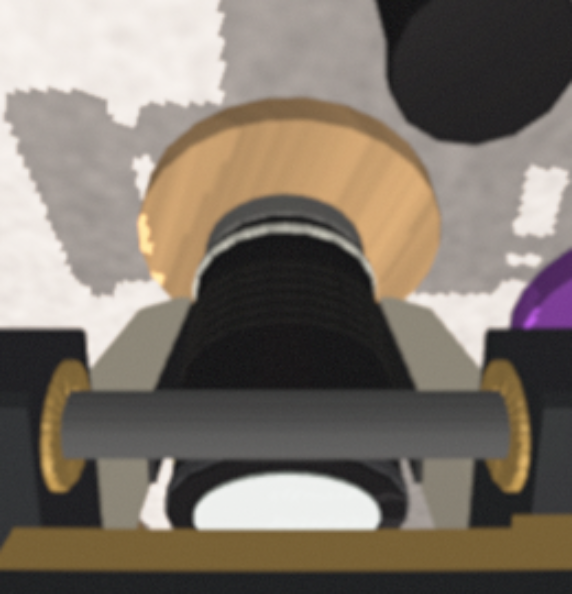

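The lens is in contact (about 5 N), with the cap flat on the wood and about 1.6 mm off centre. I'll release it gradually.

```bash
python3 -m crank '[[[-0.2,0,0,0,0,0,0],[-0.2,0,0,0,0,0,0],[0.1,0,0,0,0,0,0],[0.15,0,0,0,0,0,0],[0.2,0,0,0,0,0,0],[0.3,0,0,0,0,0,0],[0.5,0,0,0,0,0,0],[0.7,0,0,0,0,0,0],[0.7,0,0,0,0,0,0],[0.7,0,0,0,0,0,0]]]' 5
python3 - <<'E'
from h import *
cv2.imwrite("pics/wrist15.png",cv2.resize(snapshot("wrist")[90:360,190:450],None,fx=2.2,fy=2.2))
E
```

```text
clock: 18.65
position: [0.6005, 0.2713, 0.0519]
ee_rot: [[0.818, 0.341, -0.464], [0.295, -0.94, -0.171], [-0.494, 0.003, -0.869]]
force: [-0.3, 0.6, -0.4]
grip_width: 0.847
```

View pics/wrist15.png

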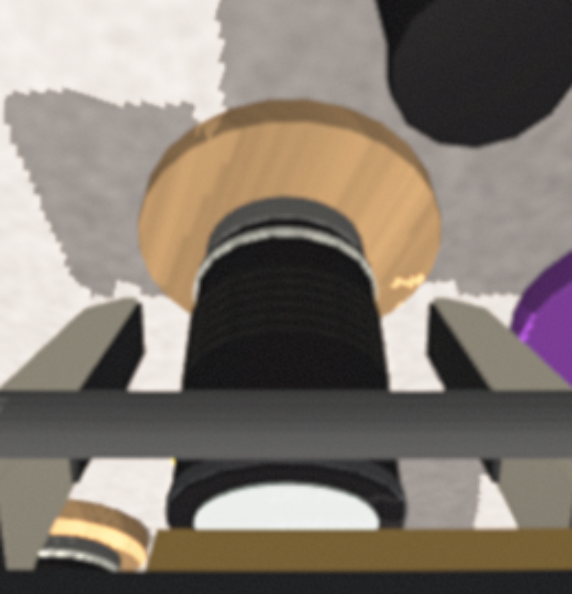

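```bash
python3 - <<'E'
from sim import *
A=np.array;o=get_obs();R=o['ee_rot'];p1=o['position']-.12*R[:,2]
p2=A([.60,.27,.32]);p3=A([.42,.1,.42])
path([(p1,R),(p1+A([0,0,.15]),R),(p3,R)])
print(p1,row(p1),row(p1+A([0,0,.15])),row(p3))
E
```

```text
[ 16.  58.  29.  -2. 122.  85.] rot 0.0 maxstep 2.6
BAD 10 [ 16.  60.   9.  -3. 140.  84.] 7.990140336798185e-18
BAD 11 [ 16.  62.   4.  -3. 144.  84.] 5.1986805005235845e-15
BAD 12 [ 16.  65.  -4.  -4. 149.  83.] 6.494941724250421e-23
[ 16.  65.  -4.  -4. 149.  83.] rot 0.0 maxstep 8.3
[  5.  18.  65.  -9. 125.  71.] rot 0.0 maxstep 18.9
[0.65613317 0.2917722  0.15624378] (array([  0.,  -0., -12.]), array([0., 0., 0.])) (array([ -7.4,   0. , -25. ]), array([0., 0., 0.])) (array([-38. ,  10.1, -20.7]), array([0., 0., 0.]))
```

```bash
python3 -m crank '[[[0.7,0,0,-1.5,0,0,0],[0.7,0,0,-3,0,0,0],[0.7,0,0,-5,0,0,0],[0.7,0,0,-8,0,0,0],[0.7,0,0,-12,0,0,0],[0.7,0,0,-12,0,0,0],[0.7,-2,0,-15.5,0,0,0],[0.7,-4,0,-19,0,0,0],[0.7,-4,0,-19,0,0,0],[0.7,-10,2,-19.5,0,0,0],[0.7,-16,4,-19.8,0,0,0],[0.7,-22,6,-20,0,0,0],[0.7,-28,8,-20.3,0,0,0],[0.7,-33,9,-20.5,0,0,0],[0.7,-38,10,-20.7,0,0,0],[0.7,-38,10,-20.7,0,0,0],[0.7,-38,10,-20.7,0,0,0],[0.7,-38,10,-20.7,0,0,0]]]'
python3 - <<'E'
from h import *
for n in("scene","side"): cv2.imwrite(f"pics/{n}16.png",snapshot(n))
S=cv2.imread("pics/scene16.png");D=cv2.imread("pics/side16.png")
cv2.imwrite("pics/f.png",np.hstack([cv2.resize(S[200:340,340:480],(390,390),interpolation=cv2.INTER_CUBIC),cv2.resize(D[250:370,260:380],(390,390),interpolation=cv2.INTER_CUBIC)]))
E
```

```text
clock: 20.5
position: [0.4191, 0.1003, 0.4206]
ee_rot: [[0.819, 0.34, -0.462], [0.294, -0.94, -0.17], [-0.492, 0.003, -0.871]]
force: [0.6, 0.1, -0.3]
grip_width: 0.851
```

View pics/scene16.png

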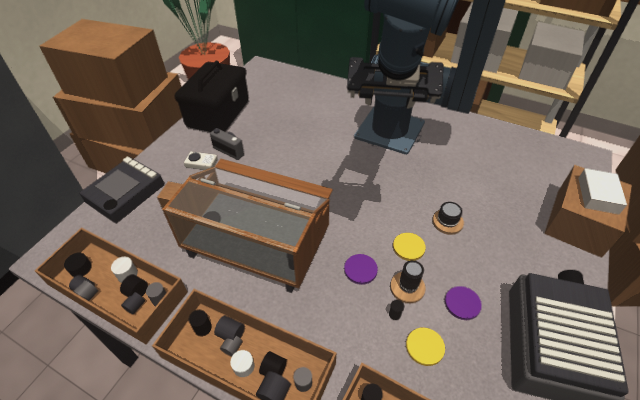

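View pics/f.png

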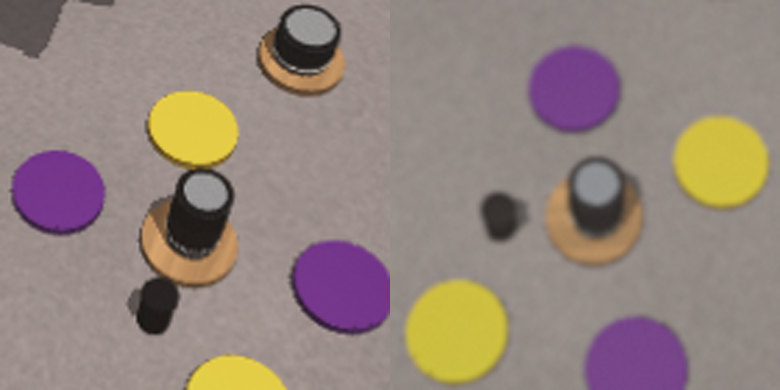

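```bash
python3 - <<'E'
from h import *
S=camera_model("scene");D=camera_model("side")
print(onz(S,414,267.9,.092),onz(D,323,306,.092),"stand .6003 .2697")
a=cv2.imread("pics/scene1.png").astype(int);b=cv2.imread("pics/scene16.png").astype(int)
d=np.abs(a-b).max(2)
for n,(x0,y0,x1,y1) in dict(lip=(215,155,335,205),case=(165,170,330,290),cam_meter=(180,125,245,170),squat=(430,195,468,235),can=(385,300,405,322)).items():
    r=d[y0:y1,x0:x1]>40;ys,xs=np.where(r);print(n,r.sum(),(xs.min()+x0,xs.max()+x0,ys.min()+y0,ys.max()+y0) if len(xs) else "")
cv2.imwrite("pics/flapend.png",cv2.resize(np.vstack([a,b]).astype(np.uint8)[np.r_[140:300,540:700],140:350],None,fx=1.8,fy=1.8))
E
```

```text
[0.59378806 0.27075893 0.092     ] [0.59812837 0.26921132 0.092     ] stand .6003 .2697
lip 587 (np.int64(261), np.int64(334), np.int64(155), np.int64(204))
case 394 (np.int64(233), np.int64(329), np.int64(170), np.int64(239))
cam_meter 0 
squat 0 
can 0
```

View pics/flapend.png

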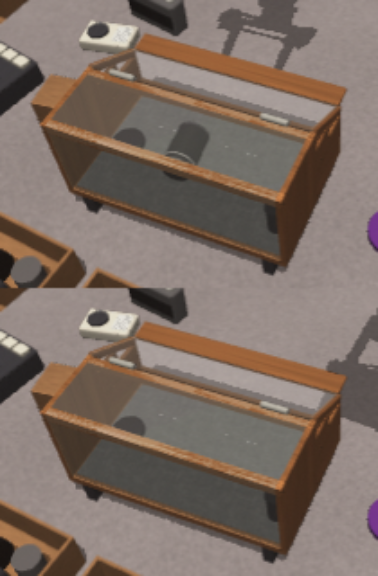

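```bash
python3 - <<'E'
from station import *
print(job_done(), get_obs()['clock'])
E
```

```text
the job is handed in; nothing more can be done
the job is handed in; nothing more can be done
```

I handed the job in at about 20.6 s. The lens stands upright on the bare wooden stand, glass end up and cap down, released, and the flap is shut again.

**How it went:** I lifted the flap with the fingertips under its lip and kept it resting on the gripper while I reached in and gripped the lens. The flap then closed as I backed out. I set the lens down with about 5 N of contact force, opened the jaws gradually and backed the arm away.

**Last checks:**
- **Flap:** the lip looks the same in the final scene picture as it did when shut at the start. The picture differences around the lip and case look like the missing lens and moved shadows; I checked that by eye only.
- **Other things:** the pictures show no change at the camera, light meter, squat lens or the film can on the table. I didn't compare the two things left inside the case or the carton one by one.
- **Centring:** the measurements of the lens's offset from the stand's centre disagree. The wrist view gave about 1.6 mm, the side camera about 2 mm and the scene camera about 6–7 mm. The scene figure comes from hand-picked pixels and is the least certain. Even at 7 mm the cap is fully on the stand.

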